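# Clear the stray cells: green ones into the charger, used ones into the tub

## Task

Open the charger's splash cover and load every green rechargeable cell from the bamboo tray into a charger bay of its own: flat end against the spring, tip end pressed down past the lip so that it sits under it against the fixed contact. When all are in, shut the cover completely and then press the start button. Put the used black throw-away cells from the tray into the orange tub. Leave the opener in the tray and do not disturb the tumbler on its coaster or the umbrella.

Things in the scene. Friction and masses are not known exactly. Their poses are not given: they have to be found in the camera images.
- charger: fixed four-bay cell charger, squared to the robot within 0.2 rad. Body x -105 to +56, 256 mm wide (y), 22 mm high; origin under it on the counter; x runs from its front (button) to its rear (hinge), y along the row of bays, z up. Its flat top is the bay floor, bays 58 mm apart. Across the front of the bays: spring housing, x -60 to -40, 22 mm high above the floor. Across the rear: contact wall, see bay1
- cover (a joint): hinge of the clear splash cover, rad: 0 shut, 1.65 wide open (stop). A clear plastic dome 121 mm deep, 252 wide, 39 high, 0.18 kg; hinge line along the charger's y at charger x = +56, 23 mm above the counter; its front swings up and rearward. Let go below 1.0 rad it falls shut, above 1.3 it falls open
- tub: fixed open orange tub for used cells, outside 110 (x) x 76 (y) x 60 mm high, walls and floor 4 mm; origin under its centre
- cover_handle (a point): middle of the cover's handle: round steel bar, 10 mm thick, 76 mm long along the charger's y, 30 mm clear (centre) above the cover's top near its front edge: shut, it is 69 mm above and 113 mm in front of the hinge line. Posts 33 mm either side of the middle. Cover wide open: the bar stands 30 mm behind the upright cover's outer face
- start (a joint): travel of the green start button, m: 0 up, 0.005 fully pressed (5 N); springs back
- start_top (a point): centre of the start button's top face when up; button 20 mm across on the charger's front deck (charger x = -85, y = -105), outside the cover, 39 mm above the counter, pressed downwards
- tray: fixed bamboo tray, outside 242 x 330 x 26 mm high, floor and walls 6 mm thick, so the walls stand 20 mm above the floor; origin under its centre, y along its length
- bay1 (a point): contact point of bay 1 (at the charger's +y end): where the tip of a seated cell touches the rear wall, on the bay's middle line, 13 mm above the bay floor, charger x = +34. The wall is 30 mm high and 10 mm thick; from it a fixed retaining lip, 26 mm wide, overhangs the bay from x = +28 to +34, its underside 27.5 mm and its top 31 mm above the bay floor
- bay2 (a point): the same point of bay 2. Opposite it each bay has its sprung contact: brass disc 14 mm across on a coil spring, centred 13 mm above the bay floor; free, its face is at charger x = -12, and it yields up to 18 mm towards the front (450 N/m). Free gap 46 mm, cell 50 mm: press the spring back with the flat end, lower the tip end past the lip, let the spring push the cell under the lip
- bay3 (a point): the same point of bay 3. Each bay has sloping cradle ribs, 12 mm high, either side of the cell at charger x -34 to -18 and +23.5 to +34, which centre the cell (1 mm play each side); between them and between bays the floor is clear for fingers
- bay4 (a point): the same point of bay 4 (at the charger's -y end)
- cell1: rechargeable C cell, green sleeve with a white band near its tip; 26 mm in diameter, 50 mm long with the tip, 80 g, lying in the tray. Origin at the middle of its axis; x points along the axis to the tip (positive end): flat end at x = -25, shoulder at +22, tip (9 mm across, 3 mm long) to +25. May be absent
- cell1_tip (a point): outer face of the positive tip of cell1, on its axis
- cell2: rechargeable C cell as cell1; may be absent
- cell2_tip (a point): outer face of the positive tip of cell2, on its axis
- cell3: rechargeable C cell as cell1; may be absent
- cell3_tip (a point): outer face of the positive tip of cell3, on its axis
- cell4: rechargeable C cell as cell1; may be absent
- cell4_tip (a point): outer face of the positive tip of cell4, on its axis
- spent1: first used throw-away C cell, black sleeve with a copper-coloured band, same size, mass and axes as the green cells; lies in the tray, belongs in the tub
- spent2: second used throw-away C cell, black sleeve with a copper-coloured band, same size, mass and axes as the green cells; lies in the tray, belongs in the tub
- opener: stainless steel bottle opener lying flat in the tray, 150 x 38 x 4 mm, long along its x (-75 to +76), origin under its middle
- tumbler: empty clear tumbler standing on a round grey stone coaster (96 mm across, 8 mm thick) at the robot's right, 68 mm in diameter at the rim, 75 mm high, origin under its centre
- umbrella: folded compact umbrella lying on the counter at the robot's left, 240 mm long along its x, 51 mm thick, black handle at its -x end, origin under it near its middle
There are look-alikes about, which are no part of the job. What is shaped like the cell1 but blue or pink is not meant.

How it is judged:
On the way, in this order (a step that is already met when the one before it is completed fails the run):
1. the cover is opened (value of joint cover above 1.3 rad), for 0.2 s.
2. every green cell present is seated in a bay, tip against the contact under the lip (((distance between cell1_tip and bay1 below 0.005 m and angle between the x axis of cell1 and the x axis of charger, either way round below 0.1 rad) or (distance between cell1_tip and bay2 below 0.005 m and angle between the x axis of cell1 and the x axis of charger, either way round below 0.1 rad) or (distance between cell1_tip and bay3 below 0.005 m and angle between the x axis of cell1 and the x axis of charger, either way round below 0.1 rad) or (distance between cell1_tip and bay4 below 0.005 m and angle between the x axis of cell1 and the x axis of charger, either way round below 0.1 rad)) and ((distance between cell2_tip and bay1 below 0.005 m and angle between the x axis of cell2 and the x axis of charger, either way round below 0.1 rad) or (distance between cell2_tip and bay2 below 0.005 m and angle between the x axis of cell2 and the x axis of charger, either way round below 0.1 rad) or (distance between cell2_tip and bay3 below 0.005 m and angle between the x axis of cell2 and the x axis of charger, either way round below 0.1 rad) or (distance between cell2_tip and bay4 below 0.005 m and angle between the x axis of cell2 and the x axis of charger, either way round below 0.1 rad)) and ((distance between cell3_tip and bay1 below 0.005 m and angle between the x axis of cell3 and the x axis of charger, either way round below 0.1 rad) or (distance between cell3_tip and bay2 below 0.005 m and angle between the x axis of cell3 and the x axis of charger, either way round below 0.1 rad) or (distance between cell3_tip and bay3 below 0.005 m and angle between the x axis of cell3 and the x axis of charger, either way round below 0.1 rad) or (distance between cell3_tip and bay4 below 0.005 m and angle between the x axis of cell3 and the x axis of charger, either way round below 0.1 rad)) and ((distance between cell4_tip and bay1 below 0.005 m and angle between the x axis of cell4 and the x axis of charger, either way round below 0.1 rad) or (distance between cell4_tip and bay2 below 0.005 m and angle between the x axis of cell4 and the x axis of charger, either way round below 0.1 rad) or (distance between cell4_tip and bay3 below 0.005 m and angle between the x axis of cell4 and the x axis of charger, either way round below 0.1 rad) or (distance between cell4_tip and bay4 below 0.005 m and angle between the x axis of cell4 and the x axis of charger, either way round below 0.1 rad))), for 0.3 s.
3. the cover is shut with the cells in their bays (all of step 2 and value of joint cover below 0.05 rad), for 0.2 s.
4. the start button is pressed with the cover shut (value of joint start above 0.0035 m and value of joint cover below 0.05 rad), for 0.05 s.
At the end, for the whole second after the job is handed in: every green cell present lies in a bay, its tip within 5 mm of that bay's contact point and its axis within 0.1 rad of the charger's x; the cover is within 0.05 rad of shut; the start button is up again; both black cells lie in the tub and the opener in the tray (all of step 3 and value of joint start below 0.0015 m and x of opener in the frame of tray between -0.115 and 0.115 m and y of opener in the frame of tray between -0.16 and 0.16 m and z of opener in the frame of tray below 0.035 m and x of spent1 in the frame of tub between -0.053 and 0.053 m and y of spent1 in the frame of tub between -0.036 and 0.036 m and z of each of spent1, spent2 in the frame of tub below 0.058 m and linear speed of each of spent1, spent2 below 0.02 m/s and x of spent2 in the frame of tub between -0.053 and 0.053 m and y of spent2 in the frame of tub between -0.036 and 0.036 m); the robot touches nothing.
It fails at once if the tumbler is moved more than 4 cm (distance of tumbler from where it was at the start of the episode above 0.04 m).
It fails at once if the umbrella is moved more than 4 cm (distance of umbrella from where it was at the start of the episode above 0.04 m).
Of cell1, cell2, cell3, cell4 only 2 to 4 are there at a start; the rules pass over those that are not, and their reading is None.
At some moment in a run one of cell1, cell2, cell3, cell4 may be knocked a few centimetres aside while the robot is not near it.
It also fails if it takes over 210 s, if anything falls off the work surface, if the arm or the gripper's body presses on something with over 40 N, if the wrist force passes 120 N, or if a joint passes its speed limit or range.

## Robot

A 6-joint arm with a two-finger parallel gripper is mounted at the origin on the work surface. World frame = base frame: x ahead of the robot, y to its left, z up, the work surface at z = 0. Lengths are in m, angles in rad, forces in N, time in s.
With the tool pointing down it reaches from about 0.275 to 0.775 m from the base axis. Payload 14.6 kg.
Tool frame: the origin (TCP) lies midway between the tips of the shut fingers; the grasp point (between the pads) lies 19 mm behind it (env.grip_depth is the distance from the TCP to the grasp point, in m); z points along the fingers, y is the direction in which the jaws open and shut (so a half turn about z gives the same grasp; the last joint's range is limited). The gripper opens to 85 mm and grips with 20 to 120 N. Pads are 22 mm wide; open, the fingers measure 114 mm over their backs; the gripper's body (76 mm by 85 mm) begins 54 mm behind the grasp point. The pads swing forward as they close: fully open they stand 13 mm farther back than shut.
Start: joints at [-1.297, 0.263, -0.048, 1.259, 0, 1.415], TCP at [0.218, -0.477, 0.231] pointing down, gripper open.
Joint ranges: [-2.65, 2.65], [-0.89, 1.7], [-1.18, 1.37], [-2.13, 2.11], [-1.35, 1.29], [-3.14, 3.14]. Speed limits (rad/s): [1.89, 1.89, 2.57, 2.79, 3.14, 3.14].

## Interface

Orientations are given as [roll, pitch, yaw] about the fixed x, y, z axes, in that order (R = Rz(yaw) Ry(pitch) Rx(roll)).
In Python, from station import env, eyes gives the robot as it stands. The module is installed in compiled form; this text tells all that it offers.
- The arm moves only by the tool move_arm, never from a script. Its argument "commands" is text: rows parted by semicolons, each of 6 numbers parted by spaces: the shift along the tool's x, y, z in cm, then the turn, a rotation vector about the tool's x, y, z in degrees. A call has 1 to 20 rows; each row shifts and turns the commanded pose from where the row before left it, along the tool's axes as they then stand; what a row does not reach is not made up. A row lasts 1/8 s, in which the tool goes at most 62.5 mm and 10.7 degrees, less where a joint would pass 70% of its speed; a pose out of reach is approached as far as the arm can. A call is refused whole if a number of a shift passes 6.25 or a number of a turn 10.7, either way. A call with a gripper value outside its range is refused whole. "fingers" is the closure, from -1 (fully open) to 1 (shut), set as the call begins (left out, the last holds). The fingers move at their own pace and stop on an object; the grip force is fixed at half the most. Time passes only in rows, so rows that do not move let the fingers close. It gives the time, the measured TCP pose, the force and the opening at its end, in the units of the state.
- env.sense(): the state, without advancing time (a new reading comes with each control period).
- eyes.read_camera(name): name is "scene" or "side" or "wrist"; returns a dict with "img" (420x560x3 uint8, red, green, blue), "mtx" (3x3 intrinsics, pixels), "k1" (the pictures are not rectified: a ray, as slopes to the right and down, at radius r is drawn at 1 + k1 r^2 times it, then the intrinsics apply), "pose" (4x4, takes a point from camera to world coordinates). Camera axes: x right, y down, z forward; pixel columns grow to the right and rows downward; lengths in m; the calibration is good to about 2 mm. A picture is of the moment at which its call begins. There is no depth.
- env.sign_off(): hands the job in, once; it reports no verdict.
The state is a dict: "time_s": time; "joint_pos": joint angles; "joint_velocities": joint speeds; "effort": joint torques, N m; "position": TCP position; "eef_rot": TCP orientation; "force": force on the tool from outside, world axes, zero at the start; "torque": the same for the moment, N m; "width": finger opening in m.
Only numpy, scipy, OpenCV 4.12 (cv2) and the standard library are available. Lean on these libraries where they do the work, as an engineer would, in place of code of your own. Each camera call takes 0.05 s, during which the arm holds its last target. There are 200 camera calls.

## Working session

There is one attempt and no reset: what is moved stays moved. The work goes in short steps, Python scripts to look and compute and a tool call to move; the robot and the scene stay as the last step left them, time stands still between calls to the robot, and variables do not carry over. Pictures are saved under pics/ and viewed, about 12 in all and at most 16, crops included, and the job is handed in when it is done.

Besides the shell and the picture viewer there is one more tool, called after "Call:" in YAML: its name, and indented under it one key for each argument. move_arm: Moves the arm, as the interface text tells. Its arguments: {"type":"object","properties":{"commands":{"type":"string"},"fingers":{"type":"number"}},"required":["commands"]}

```bash
mkdir -p pics; ls; cat > h.py <<'E'
import numpy as np, cv2
from station import env, eyes
from scipy.spatial.transform import Rotation as R
def shot(name,fn=None):
    d=eyes.read_camera(name)
    if fn: cv2.imwrite(f'pics/{fn}.png',cv2.cvtColor(d['img'],cv2.COLOR_RGB2BGR))
    np.savez(f'pics/{fn or name}.npz',**d); return d
def load(fn): return dict(np.load(f'pics/{fn}.npz'))
def ray(d,uv):
    m=d['mtx'];q=np.array([(uv[0]-m[0,2])/m[0,0],(uv[1]-m[1,2])/m[1,1]]);p=q.copy()
    for _ in range(20): p=q/(1+float(d['k1'])*(p@p))
    T=d['pose'];v=T[:3,:3]@np.array([p[0],p[1],1]);return T[:3,3],v/np.linalg.norm(v)
def atz(d,uv,z):
    o,v=ray(d,uv);return o+v*(z-o[2])/v[2]
def proj(d,X):
    T=d['pose'];c=T[:3,:3].T@(np.asarray(X,float)-T[:3,3]);p=c[:2]/c[2];p=p*(1+float(d['k1'])*(p@p));m=d['mtx']
    return np.array([m[0,0]*p[0]+m[0,2],m[1,1]*p[1]+m[1,2]])
def tri(*pairs):
    A=np.zeros((3,3));b=np.zeros(3)
    for d,uv in pairs:
        o,v=ray(d,uv);P=np.eye(3)-np.outer(v,v);A+=P;b+=P@o
    return np.linalg.solve(A,b)
E
python3 - <<'E'
from h import *
np.set_printoptions(precision=3,suppress=True)
s=env.sense();print(s,env.grip_depth)
for n in('scene','side','wrist'):
    d=shot(n,n+'0');print(n,d['mtx'],d['k1'],d['pose'])
E
```

```text
pics
{'time_s': 0.0, 'joint_pos': array([-1.297,  0.264, -0.049,  1.259,  0.   ,  1.416]), 'joint_velocities': array([ 0.001,  0.   , -0.   , -0.   ,  0.001,  0.001]), 'effort': array([ -0.004, -63.762,  38.457,   0.014,  -0.   ,  -0.   ]), 'position': array([ 0.218, -0.477,  0.231]), 'eef_rot': array([-3.141, -0.   ,  0.429]), 'force': array([-0.282,  0.661,  0.004]), 'torque': array([ 0.019,  0.037, -0.005]), 'width': 0.08571271802602311} 0.0187
scene [[496.013   0.    288.45 ]
 [  0.    496.013 213.144]
 [  0.      0.      1.   ]] -0.040867785622291576 [[-0.562  0.487 -0.668  1.61 ]
 [ 0.827  0.336 -0.451  0.671]
 [ 0.005 -0.806 -0.592  1.013]
 [ 0.     0.     0.     1.   ]]
side [[527.772   0.    282.565]
 [  0.    527.772 208.614]
 [  0.      0.      1.   ]] 0.04354590345912425 [[-0.768 -0.425  0.48  -0.039]
 [-0.641  0.519 -0.566  0.749]
 [-0.009 -0.742 -0.67   0.996]
 [ 0.     0.     0.     1.   ]]
wrist [[327.945   0.    282.61 ]
 [  0.    327.945 211.299]
 [  0.      0.      1.   ]] 0.008230310057883014 [[ 0.416 -0.86  -0.295  0.294]
 [-0.909 -0.393 -0.135 -0.443]
 [ 0.     0.324 -0.946  0.374]
 [ 0.     0.     0.     1.   ]]
```

View pics/scene0.png

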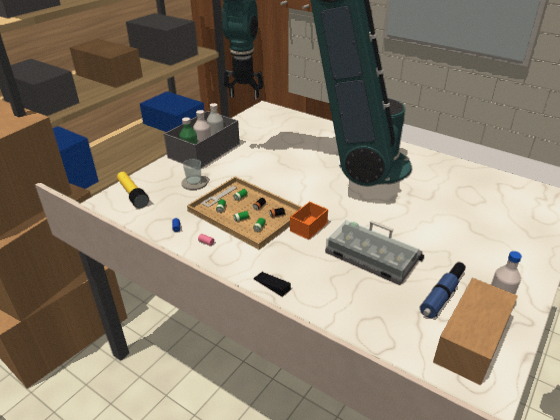

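View pics/side0.png

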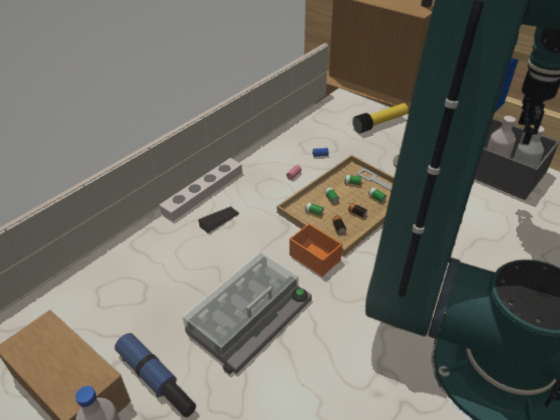

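```bash
python3 - <<'E'
from h import *
a=cv2.imread('pics/side0.png')[245:375,175:335]; b=cv2.imread('pics/scene0.png')[215:285,320:430]; c=cv2.imread('pics/scene0.png')[175:250,180:310]
A=cv2.resize(a,None,fx=2.5*1.0,fy=2.5,interpolation=cv2.INTER_CUBIC)
B=cv2.resize(b,None,fx=3.6,fy=3.6,interpolation=cv2.INTER_CUBIC)
C=cv2.resize(c,None,fx=3,fy=3,interpolation=cv2.INTER_CUBIC)
im=np.zeros((600,800,3),np.uint8); im[:325,:400]=A; im[:252,404:800]=B; im[340:340+225,:390]=C
e=cv2.resize(cv2.imread('pics/side0.png')[150:275,270:405],None,fx=2.6,fy=2.6,interpolation=cv2.INTER_CUBIC); im[260:260+e.shape[0],410:410+e.shape[1]]=e
cv2.imwrite('pics/c1.png',im)
E
```

```text
(no output)
```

View pics/c1.png

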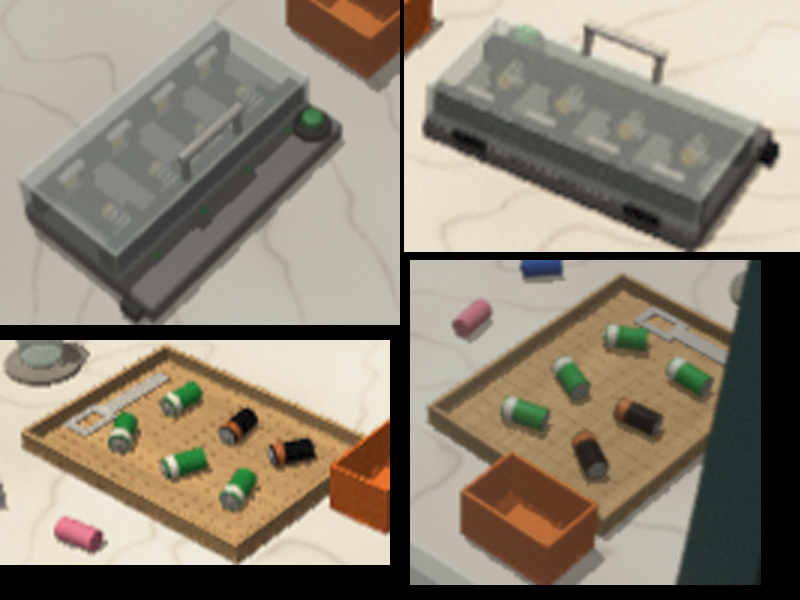

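```bash
python3 - <<'E'
from h import *
np.set_printoptions(precision=4,suppress=True)
sd=load('side0');sc=load('scene0');w=load('wrist0')
A=lambda x,y:(175+x/2.5,245+y/2.5);B=lambda x,y:(320+(x-404)/3.6,215+y/3.6)
C=lambda x,y:(180+x/3,175+(y-340)/3);E=lambda x,y:(270+(x-410)/2.6,150+(y-260)/2.6)
for n,a,b in(('hmid',(212,134),(624,45)),('h-y',(240,108),(587,29)),('h+y',(183,160),(662,62))):print(n,tri((sd,A(*a)),(sc,B(*b))))
print('cover top z.062:',[atz(sd,A(*p),.062) for p in((22,185),(217,22),(307,80),(115,250))])
print('scene cover',[atz(sc,B(*p),.062) for p in((430,83),(487,22),(762,130),(716,190))])
print('body front corner',atz(sd,A(342,126),.022),atz(sd,A(150,312),.022))
print('btn',atz(sd,A(313,118),.039))
for n,e,c in(('g1',(627,337),(123,432)),('g2',(690,377),(182,398)),('g3',(571,377),(185,463)),('g4',(526,413),(239,489)),('s1',(638,417),(239,427)),('s2',(590,455),(292,452))):
    print(n,tri((sd,E(*e)),(sc,C(*c))),atz(sd,E(*e),.022)[:2],atz(sc,C(*c),.022)[:2])
print('tub top',[atz(sd,E(*p),.06)[:2] for p in((462,517),(513,456),(597,513),(547,582))])
print('tray',[atz(sd,E(*p),.026)[:2] for p in((430,410),(622,277))])
T=w['pose'];s=env.sense();Tt=np.eye(4);Tt[:3,:3]=R.from_euler('xyz',s['eef_rot']).as_matrix();Tt[:3,3]=s['position'];print('cam in tcp',np.linalg.inv(Tt)@T)
E
```

```text
hmid [0.464  0.2375 0.0873]
h-y [0.4631 0.2018 0.0887]
h+y [0.4654 0.2732 0.086 ]
cover top z.062: [array([0.568, 0.365, 0.062]), array([0.5648, 0.1167, 0.062 ]), array([0.4522, 0.1185, 0.062 ]), array([0.4607, 0.3603, 0.062 ])]
scene cover [array([0.5747, 0.1155, 0.062 ]), array([0.4727, 0.1136, 0.062 ]), array([0.4729, 0.3711, 0.062 ]), array([0.5619, 0.369 , 0.062 ])]
body front corner [0.4133 0.1144 0.022 ] [0.4181 0.3672 0.022 ]
btn [0.4316 0.1351 0.039 ]
g1 [ 0.5816 -0.305   0.0179] [ 0.5794 -0.3021] [ 0.5867 -0.2995]
g2 [ 0.4894 -0.2911  0.0185] [ 0.4876 -0.2878] [ 0.4937 -0.2872]
g3 [ 0.589  -0.2077  0.0189] [ 0.5875 -0.2063] [ 0.593  -0.2035]
g4 [ 0.5919 -0.1303  0.0182] [ 0.59   -0.1288] [ 0.5968 -0.1254]
s1 [ 0.4972 -0.2011  0.0175] [ 0.4951 -0.1983] [ 0.503  -0.1957]
s2 [ 0.5027 -0.1218  0.0177] [ 0.5006 -0.1192] [ 0.5082 -0.1172]
tub top [array([0.5238, 0.0593]), array([ 0.5372, -0.0363]), array([ 0.4291, -0.0252]), array([0.4146, 0.073 ])]
tray [array([ 0.6687, -0.0647]), array([ 0.6448, -0.3874])]
cam in tcp [[ 0.0001 -0.946  -0.3242  0.0831]
 [ 1.     -0.0002  0.0011  0.0001]
 [-0.0011 -0.3242  0.946  -0.1433]
 [ 0.      0.      0.      1.    ]]
```

```bash
cat >> h.py <<'E'
from scipy.spatial.transform import Slerp
def rot(yaw,tilt=0):  # tool down, tool x at yaw; tilt>0 raises the side opposite tool x
    return R.from_euler('z',yaw)*R.from_euler('x',np.pi)*R.from_euler('y',tilt)
def plan(pts,start=None):
    """pts: list of (pos,Rot,nrows); prints rows in tool axes (cm,deg)"""
    s=env.sense(); p,q=(s['position'],R.from_euler('xyz',s['eef_rot'])) if start is None else start
    out=[]
    for P,Q,n in pts:
        P=np.asarray(P,float);sl=Slerp([0,1],R.concatenate([q,Q]));c,cr=p,q
        for i in range(1,n+1):
            pn=p+(P-p)*i/n;qn=sl(i/n)
            d=cr.inv().apply(pn-c)*100;t=np.degrees((cr.inv()*qn).as_rotvec())
            out.append(' '.join(f'{x:.2f}'.rstrip('0').rstrip('.').replace('-0','0') if abs(x)<.005 else f'{x:.2f}'.rstrip('0').rstrip('.') for x in [*d,*t]));c,cr=pn,qn
        p,q=P,Q
    print(len(out),'; '.join(out))
E
python3 - <<'E'
from h import *
plan([((.33,-.1,.23),rot(1.1),9),((.464,.24,.21),rot(np.pi/2),8)])
E
```

```text
17 2.87 -3.3 0.01 0 0 -4.27; 3.11 -3.07 0.01 0 0 -4.27; 3.33 -2.83 0.01 0 0 -4.27; 3.53 -2.58 0.01 0 0 -4.27; 3.71 -2.31 0.01 0 0 -4.27; 3.88 -2.02 0.01 0 0 -4.27; 4.02 -1.73 0.01 0 0 -4.27; 4.13 -1.42 0.01 0 0 -4.27; 4.23 -1.11 0.01 0 0 -4.27; 4.55 -0.44 0.25 0 0 -3.37; 4.57 -0.17 0.25 0 0 -3.37; 4.57 0.1 0.25 0 0 -3.37; 4.55 0.37 0.25 0 0 -3.37; 4.52 0.64 0.25 0 0 -3.37; 4.48 0.9 0.25 0 0 -3.37; 4.42 1.16 0.25 0 0 -3.37; 4.34 1.42 0.25 0 0 -3.37
```

Call:
move_arm:
  commands: "2.9 -3.3 0 0 0 -4.3; 3.1 -3.1 0 0 0 -4.3; 3.3 -2.8 0 0 0 -4.3; 3.5 -2.6 0 0 0 -4.3; 3.7 -2.3 0 0 0 -4.3; 3.9 -2 0 0 0 -4.3; 4 -1.7 0 0 0 -4.3; 4.1 -1.4 0 0 0 -4.3; 4.2 -1.1 0 0 0 -4.2; 4.6 -0.4 0.25 0 0 -3.4; 4.6 -0.2 0.25 0 0 -3.4; 4.6 0.1 0.25 0 0 -3.4; 4.5 0.4 0.25 0 0 -3.3; 4.5 0.6 0.25 0 0 -3.3; 4.5 0.9 0.25 0 0 -3.4; 4.4 1.2 0.25 0 0 -3.4; 4.3 1.4 0.25 0 0 -3.4; 0 0 0 0 0 0; 0 0 0 0 0 0"
  fingers: 0

```text
time_s: 2.52
position: [0.4622, 0.2388, 0.211]
eef_rot: [-3.141, 0.0, 1.574]
force: [-0.8, -0.7, -0.2]
width: 0.0429
```

```bash
python3 - <<'E'
from h import *
d=shot('wrist','w1');print(env.sense()['position'],env.sense()['joint_pos'])
E
```

```text
[0.46230333 0.2384663  0.21124095] [ 3.19576295e-01  2.62129176e-01 -1.04497852e-01  1.20459186e+00
 -1.63925620e-04  1.88815708e+00]
```

View pics/w1.png

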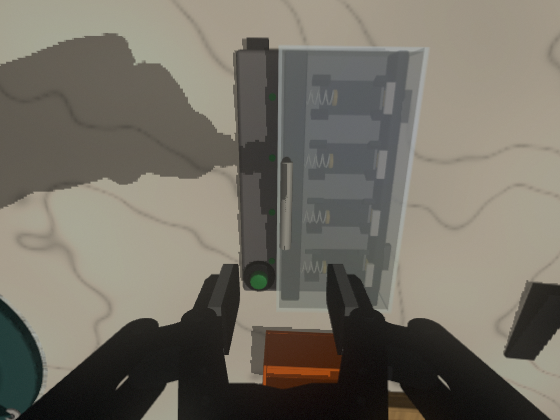

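```bash
python3 - <<'E'
from h import *
np.set_printoptions(precision=4,suppress=True)
sd=load('side0');sc=load('scene0');w=load('w1')
print(tri((sd,(259.8,298.6)),(sc,(381.1,227.5)),(w,(286.5,204))))
for z in(.087,.092):print(atz(w,(287.5,158),z),atz(w,(286,250),z),atz(w,(286.7,204),z))
print('btn',atz(w,(259,281),.039),tri((sd,(300.2,292.2)),(w,(259,281))))
print('front top edge',atz(w,(237.5,52),.022),atz(w,(243.5,290),.022))
print('cover top',atz(w,(427.5,48),.062),atz(w,(391,308),.062),atz(w,(279,48),.062),atz(w,(279,308),.062))
# fingertips
s=env.sense();print(proj(w,s['position']))
print('contact walls',[atz(w,p,.052) for p in((390,97),(381,163),(375,221),(370,273))])
E
```

```text
[0.4646 0.2373 0.0874]
[0.4658 0.2761 0.087 ] [0.4652 0.1933 0.087 ] [0.4655 0.2367 0.087 ]
[0.4658 0.277  0.092 ] [0.4651 0.1957 0.092 ] [0.4654 0.2383 0.092 ]
btn [0.4364 0.1326 0.039 ] [0.4358 0.1288 0.0308]
front top edge [0.4202 0.362  0.022 ] [0.4167 0.1104 0.022 ]
cover top [0.5778 0.3604 0.062 ] [0.5759 0.1147 0.062 ] [0.4587 0.3602 0.062 ] [0.4586 0.1142 0.062 ]
[283.1794 276.965 ]
contact walls [array([0.555 , 0.3234, 0.052 ]), array([0.5531, 0.2657, 0.052 ]), array([0.553 , 0.2082, 0.052 ]), array([0.5532, 0.1504, 0.052 ])]
```

Call:
move_arm:
  commands: "-0.15 0.33 4.4 0 0 0; 0 0 4.4 0 0 0; 0 0 4.3 0 0 0; 0 0 0 0 0 0; 0 0 0 0 0 0"
  fingers: 0

```text
time_s: 3.2
position: [0.4667, 0.2373, 0.082]
eef_rot: [3.14, -0.001, 1.573]
force: [-0.0, 0.6, 0.3]
width: 0.0429
```

Call:
move_arm:
  commands: "0 0 0 0 0 0; 0 0 0 0 0 0; 0 0 0 0 0 0; 0 0 0 0 0 0; 0 0 0 0 0 0; 0 0 0 0 0 0"
  fingers: 1

```text
time_s: 3.95
position: [0.4648, 0.2377, 0.0815]
eef_rot: [-3.141, -0.001, 1.574]
force: [-11.2, 0.8, 18.7]
width: 0.0074
```

```bash
python3 - <<'E'
from h import *
# arc rows in tool axes (yaw=pi/2: tool y=+x world, tool z=-z world)
r=np.hypot(.069,.113);a0=np.arctan2(.069,-.113)
th=np.linspace(0,1.52,15);x=r*np.cos(a0-th);z=r*np.sin(a0-th)
print(len(th)-1,'; '.join(f'0 {dx*100:.2f} {-dz*100:.2f} 0 0 0' for dx,dz in zip(np.diff(x),np.diff(z))))
E
```

```text
14 0 0.81 -1.18 0 0 0; 0 0.94 -1.09 0 0 0; 0 1.05 -0.98 0 0 0; 0 1.15 -0.86 0 0 0; 0 1.24 -0.73 0 0 0; 0 1.31 -0.59 0 0 0; 0 1.37 -0.45 0 0 0; 0 1.41 -0.30 0 0 0; 0 1.43 -0.14 0 0 0; 0 1.44 0.01 0 0 0; 0 1.43 0.17 0 0 0; 0 1.40 0.32 0 0 0; 0 1.36 0.47 0 0 0; 0 1.30 0.62 0 0 0
```

Call:
move_arm:
  commands: "0 0 0 0 0 0; 0 0 0 0 0 0; 0 0 0.3 0 0 0; 0 0 0.3 0 0 0; 0 0 0 0 0 0"
  fingers: 0.4

```text
time_s: 4.58
position: [0.4658, 0.2375, 0.0739]
eef_rot: [-3.141, 0.0, 1.574]
force: [-0.9, 0.5, -0.3]
width: 0.0257
```

Call:
move_arm:
  commands: "0 0 0 0 0 0; 0 0 0 0 0 0; 0 0 0 0 0 0; 0 0 0 0 0 0; 0 0 0 0 0 0"
  fingers: 1

```text
time_s: 5.2
position: [0.4648, 0.2375, 0.0742]
eef_rot: [-3.14, -0.0, 1.574]
force: [-6.4, 0.3, 5.3]
width: 0.008
```

Call:
move_arm:
  commands: "0 0.81 -1.18 0 0 0; 0 0.94 -1.09 0 0 0; 0 1.05 -0.98 0 0 0; 0 1.15 -0.86 0 0 0; 0 1.24 -0.73 0 0 0; 0 1.31 -0.59 0 0 0; 0 0 0 0 0 0"

```text
time_s: 6.08
position: [0.531, 0.2371, 0.1301]
eef_rot: [3.141, 0.001, 1.573]
force: [-11.4, -7.6, 22.7]
width: 0.0079
```

Call:
move_arm:
  commands: "0 -0.1 -0.25 0 0 0; 0 1.37 -0.45 0 0 0; 0 1.41 -0.30 0 0 0; 0 1.43 -0.14 0 0 0; 0 0 0 0 0 0"

```text
time_s: 6.7
position: [0.573, 0.2368, 0.1404]
eef_rot: [3.141, 0.002, 1.573]
force: [-1.7, -8.9, 7.3]
width: 0.0078
```

Call:
move_arm:
  commands: "0 1.44 -0.05 0 0 0; 0 1.43 0.13 0 0 0; 0 1.40 0.3 0 0 0; 0 1.36 0.46 0 0 0; 0 1.30 0.60 0 0 0; 0 0 0 0 0 0; 0 0 0 0 0 0"

```text
time_s: 7.58
position: [0.6418, 0.2367, 0.1255]
eef_rot: [3.141, 0.002, 1.573]
force: [0.7, -10.0, 1.1]
width: 0.0075
```

Call:
move_arm:
  commands: "0 0 0 0 0 0; 0 0 0 0 0 0; 0 0 0 0 0 0; 0 0 -2 0 0 0; 0 0 -3 0 0 0; 0 0 -4 0 0 0; 0 0 -4 0 0 0; 0 0 0 0 0 0"
  fingers: 0.5

```text
time_s: 8.57
position: [0.6423, 0.2385, 0.2586]
eef_rot: [3.137, -0.001, 1.574]
force: [0.5, 0.7, 0.1]
width: 0.0214
```

```bash
python3 - <<'E'
from h import *
print(env.sense()['joint_pos'])
d=shot('side','s1')
# to tray viewing pose, yaw from pi/2 to pi; view from above center of tray
plan([((.42,.0,.25),rot(2.6),8),((.46,-.215,.235),rot(np.pi),7)])
E
```

```text
[2.36733943e-01 5.54558560e-01 4.97211909e-01 1.50852686e+00
 1.98619977e-04 1.80431967e+00]
15 -2.97 -2.78 0.07 0.02 0 -7.35; -2.59 -3.14 0.07 0.02 0 -7.35; -2.17 -3.44 0.08 0.02 0 -7.35; -1.71 -3.69 0.08 0.02 0 -7.35; -1.22 -3.88 0.08 0.02 0 -7.35; -0.72 -4.01 0.08 0.02 0 -7.35; -0.2 -4.07 0.08 0.02 0 -7.35; 0.32 -4.06 0.08 0.02 0 -7.35; -2.07 -2.34 0.21 0 0 -4.43; -1.89 -2.49 0.21 0 0 -4.43; -1.69 -2.63 0.21 0 0 -4.43; -1.48 -2.75 0.21 0 0 -4.43; -1.26 -2.86 0.21 0 0 -4.43; -1.04 -2.95 0.21 0 0 -4.43; -0.81 -3.02 0.21 0 0 -4.43
```

Call:
move_arm:
  commands: "-2.97 -2.78 0.07 0 0 -7.35; -2.59 -3.14 0.07 0 0 -7.35; -2.17 -3.44 0.08 0 0 -7.35; -1.71 -3.69 0.08 0 0 -7.35; -1.22 -3.88 0.08 0 0 -7.35; -0.72 -4.01 0.08 0 0 -7.35; -0.2 -4.07 0.08 0 0 -7.35; 0.32 -4.06 0.08 0 0 -7.35; -2.07 -2.34 0.21 0 0 -4.43; -1.89 -2.49 0.21 0 0 -4.43; -1.69 -2.63 0.21 0 0 -4.43; -1.48 -2.75 0.21 0 0 -4.43; -1.26 -2.86 0.21 0 0 -4.43; -1.04 -2.95 0.21 0 0 -4.43; -0.81 -3.02 0.21 0 0 -4.43; 0 0 0 0 0 0; 0 0 0 0 0 0"
  fingers: 0

```text
time_s: 10.75
position: [0.4591, -0.2147, 0.234]
eef_rot: [3.141, -0.001, 3.14]
force: [0.6, -0.4, 0.4]
width: 0.0429
```

```bash
python3 - <<'E'
from h import *
d=shot('wrist','w2');s=env.sense();print(s['position'],s['eef_rot'],s['joint_pos'])
a=cv2.imread('pics/w2.png');b=cv2.resize(cv2.imread('pics/s1.png')[215:375,160:320],None,fx=1.5,fy=1.5)
im=np.zeros((420,800,3),np.uint8);im[:,:560]=a;im[:240,560:]=b;cv2.imwrite('pics/c2.png',im)
E
```

```text
[ 0.45919484 -0.21457021  0.23429668] [ 3.14094899e+00 -6.39950744e-04  3.14090386e+00] [-5.98122215e-01  2.31619169e-01 -8.37657124e-02  1.25630262e+00
  1.72187128e-04 -5.97433295e-01]
```

View pics/c2.png

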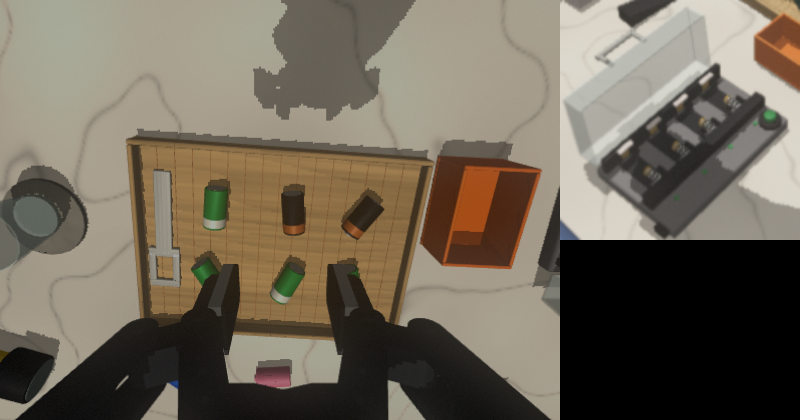

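```bash
python3 - <<'E'
from h import *
d=load('w2');im=d['img'];h=cv2.cvtColor(im,cv2.COLOR_RGB2HSV)
for n,(u,v) in dict(green=(216,200),white=(214,222),flat=(216,185),blk=(293,205),cop=(293,229),shadow=(302,192),bam=(255,200),bam2=(330,260),blk2=(366,210),cop2=(350,229),stem=(293,234),shad2=(378,195)).items():print(n,im[v,u],h[v,u])
E
```

```text
green [ 59 117  57] [ 59 131 117]
white [167 172 157] [ 40  22 172]
flat [75 64 49] [17 88 75]
blk [48 38 28] [ 15 106  48]
cop [156  95  51] [ 13 172 156]
shadow [56 44 27] [ 18 132  56]
bam [144 113  71] [ 17 129 144]
bam2 [148 115  73] [ 17 129 148]
blk2 [46 36 25] [ 16 116  46]
cop2 [122  68  32] [ 12 188 122]
stem [90 62 38] [ 14 147  90]
shad2 [120  93  59] [ 17 130 120]
```

```bash
cat >> h.py <<'E'
from scipy.optimize import minimize
def masks(d,kind):
    h=cv2.cvtColor(d['img'],cv2.COLOR_RGB2HSV).astype(int);H,S,V=h[...,0],h[...,1],h[...,2]
    if kind=='g': return (H>38)&(H<92)&(S>70)&(V>30),(S<70)&(V>105)
    return (V<70),(H<15)&(S>145)&(V>75)
def fit(d,kind,seed,phi=None,z=.019,win=60):
    """seed world (x,y); returns x,y,phi(tip dir),iou"""
    A,B=masks(d,kind);c=proj(d,[*seed,z]);yy,xx=np.mgrid[:A.shape[0],:A.shape[1]];near=np.hypot(xx-c[0],yy-c[1])<win
    M=(A&near).astype(np.uint8)
    n,l,st,ce=cv2.connectedComponentsWithStats(M);k=1+np.argmin([np.hypot(*(ce[i]-c))+(1e3 if st[i,4]<60 else 0) for i in range(1,n)])
    m=l==k;m2=cv2.dilate(m.astype(np.uint8),np.ones((9,9)))>0
    nb,lb=cv2.connectedComponents((B&near).astype(np.uint8));ids=set(np.unique(lb[m2&B&near]))-{0}
    cand=[(np.sum(lb==i),i) for i in ids];w=lb==max(cand)[1]
    U=(m|w).astype(np.uint8)
    g=atz(d,ce[k],z+.008);q=np.argwhere(w).mean(0)[::-1];t=atz(d,q,z+.008);ph0=np.arctan2(*(t-g)[1::-1])
    th=np.linspace(0,2*np.pi,24)
    def hull(p,sc=4):
        u=np.array([np.cos(p[2]),np.sin(p[2]),0]);s=np.array([-u[1],u[0],0]);C=np.array([p[0],p[1],z])
        P=[proj(d,C+a*u+.013*(np.cos(t)*s+np.sin(t)*np.array([0,0,1]))) for a in(-.025,.022) for t in th]
        return cv2.convexHull((np.array(P)*16).astype(np.int32))
    def cost(p):
        I=np.zeros(U.shape,np.uint8);cv2.fillConvexPoly(I,hull(p),1,shift=4)
        return -np.sum(I&U)/max(1,np.sum(I|U))
    best=None
    for dp in(-.3,0,.3):
        x0=np.array([*((g+t)/2)[:2],ph0+dp]);r=minimize(cost,x0,method='Nelder-Mead',options=dict(initial_simplex=[x0,x0+[.006,0,0],x0+[0,.006,0],x0+[0,0,.25]],xatol=1e-4,fatol=1e-4))
        if best is None or r.fun<best.fun:best=r
    return best.x,-best.fun
E
python3 - <<'E'
from h import *
np.set_printoptions(precision=4,suppress=True)
d=load('w2')
for n,k,s in(('g2','g',(.489,-.291)),('s1','b',(.498,-.2)),('s2','b',(.503,-.121)),('g3','g',(.589,-.206))):print(n,fit(d,k,s))
for nm in('scene0','side0'):
    e=load(nm)
    for n,k,s in(('g1','g',(.582,-.303)),('g2','g',(.489,-.291)),('g3','g',(.589,-.206)),('g4','g',(.592,-.128))):print(nm,n,fit(e,k,s,win=25))
# tub rim
print('tub rim',[atz(d,p,.06)[:2] for p in((438,155),(540,169),(512,268),(444,265))])
E
```

```text
g2 (array([ 0.5204, -0.2604, -1.7375]), np.float64(-0.0))
s1 (array([ 0.5335, -0.1652, -2.0888]), np.float64(-0.0))
s2 (array([ 0.5228, -0.1616, -0.1228]), np.float64(-0.0))
g3 (array([ 0.6506, -0.184 , -3.2571]), np.float64(-0.0))
scene0 g1 (array([ 0.5773, -0.2647, -1.8959]), np.float64(-0.0))
scene0 g2 (array([ 0.6395, -0.211 , -1.993 ]), np.float64(-0.0))
scene0 g3 (array([ 0.6445, -0.2044, -1.5788]), np.float64(-0.0))
scene0 g4 (array([ 0.6405, -0.186 , -1.8114]), np.float64(-0.0))
side0 g1 (array([ 0.5219, -0.2936, -2.136 ]), np.float64(-0.0))
side0 g2 (array([ 0.5213, -0.2566, -0.5779]), np.float64(-0.0))
side0 g3 (array([ 0.6137, -0.1865, -0.8188]), np.float64(-0.0))
side0 g4 (array([ 0.6162, -0.0917, -0.8924]), np.float64(-0.0))
tub rim [array([ 0.4266, -0.0653]), array([0.4405, 0.0357]), array([0.5489, 0.0329]), array([ 0.5454, -0.0409])]h.py:60: RuntimeWarning: overflow encountered in scalar negative
  return -np.sum(I&U)/max(1,np.sum(I|U))
```

```bash
sed -i 's/return -np.sum(I&U)\/max(1,np.sum(I|U))/return -float(np.sum(I\&U))\/max(1,float(np.sum(I|U)))/' h.py
python3 - <<'E'
from h import *
np.set_printoptions(precision=4,suppress=True)
d=load('w2')
for n,k,s in(('g2','g',(.489,-.291)),('s1','b',(.498,-.2)),('s2','b',(.503,-.121)),('g3','g',(.589,-.206))):print(n,fit(d,k,s))
for nm in('scene0','side0'):
    e=load(nm)
    for n,k,s in(('g1','g',(.582,-.303)),('g2','g',(.489,-.291)),('g3','g',(.589,-.206)),('g4','g',(.592,-.128))):print(nm,n,fit(e,k,s,win=25))
E
```

```text
g2 (array([ 0.4967, -0.2942, -0.0817]), np.float64(0.7941454202077431))
s1 (array([ 0.5016, -0.203 ,  0.0231]), np.float64(0.8945841392649904))
s2 (array([ 0.5054, -0.1238, -0.6446]), np.float64(0.8931750741839762))
g3 (array([ 0.5971, -0.2118, -0.4993]), np.float64(0.7375415282392026))
scene0 g1 (array([ 0.6014, -0.2932, -2.4312]), np.float64(0.1981981981981982))
scene0 g2 (array([ 0.5893, -0.209 , -0.6997]), np.float64(0.6842105263157895))
scene0 g3 (array([ 0.5913, -0.2118, -0.472 ]), np.float64(0.7164179104477612))
scene0 g4 (array([ 0.594 , -0.2053,  0.0911]), np.float64(0.6335877862595419))
side0 g1 (array([ 0.5801, -0.3328, -1.6818]), np.float64(0.4576271186440678))
side0 g2 (array([ 0.4989, -0.2949, -0.2501]), np.float64(0.726775956284153))
side0 g3 (array([ 0.6015, -0.2168, -0.4829]), np.float64(0.6337209302325582))
side0 g4 (array([ 0.5968, -0.1314,  0.2293]), np.float64(0.7731958762886598))
```

```bash
python3 - <<'E'
s=open('h.py').read()
s=s.replace("        return -float(np.sum(I&U))/","        u=np.array([np.cos(p[2]),np.sin(p[2]),0]);F=np.array([p[0],p[1],z])-.025*u;J=np.zeros_like(I)\n        if (d['pose'][:3,3]-F)@-u>0:\n            sv=np.array([-u[1],u[0],0]);cv2.fillConvexPoly(J,cv2.convexHull((np.array([proj(d,F+.013*(np.cos(t)*sv+np.sin(t)*np.array([0,0,1]))) for t in th])*16).astype(np.int32)),1,shift=4);I=I&(1-J)\n        return -float(np.sum(I&U))/")
open('h.py','w').write(s)
E
python3 - <<'E'
from h import *
np.set_printoptions(precision=4,suppress=True)
for nm,w in(('w2',60),('side0',25),('scene0',25)):print(fit(load(nm),'g',(.489,-.291),win=w))
print(fit(load('w2'),'g',(.589,-.206)))
plan([((.494,-.294,.10),rot(np.pi-.09),3),((.494,-.294,.008),rot(np.pi-.09),3)])
E
```

```text
(array([ 0.4918, -0.2931, -0.1664]), np.float64(0.895855472901169))
(array([ 0.4914, -0.291 , -0.0952]), np.float64(0.8387096774193549))
(array([ 0.5894, -0.2113, -0.8592]), np.float64(0.7054263565891473))
(array([ 0.5915, -0.2093, -0.4405]), np.float64(0.8938172043010753))
6 -1.16 -2.65 4.47 0.01 -0.01 1.71; -1.24 -2.61 4.47 0.01 -0.01 1.71; -1.32 -2.57 4.48 0.01 -0.01 1.71; 0 0 3.07 0 0 0; 0 0 3.07 0 0 0; 0 0 3.07 0 0 0
```

Call:
move_arm:
  commands: "-1.1 -2.6 4.47 0 0 2.5; -1.1 -2.55 4.47 0 0 2.5; -1.25 -2.5 4.48 0 0 2.5; 0 0 3.07 0 0 0; 0 0 3.07 0 0 0; 0 0 3.07 0 0 0; 0 0 0 0 0 0; 0 0 0 0 0 0"
  fingers: 0

```text
time_s: 11.8
position: [0.4911, -0.2932, 0.0095]
eef_rot: [-3.141, 0.001, 3.011]
force: [0.8, -0.6, 0.8]
width: 0.0428
```

Call:
move_arm:
  commands: "0 0 0 0 0 0; 0 0 0 0 0 0; 0 0 0 0 0 0; 0 0 0 0 0 0"
  fingers: 1

```text
time_s: 12.3
position: [0.4913, -0.2936, 0.0098]
eef_rot: [-3.141, 0.002, 3.01]
force: [-0.5, 3.3, 9.1]
width: 0.0239
```

Call:
move_arm:
  commands: "0 0 -3 0 0 0; 0 0 -4 0 0 0; 0 0 -4 0 0 0; 0 0 -4 0 0 0; 0 0 0 0 0 0; 0 0 0 0 0 0"

```text
time_s: 13.05
position: [0.4905, -0.2932, 0.1581]
eef_rot: [3.142, -0.0, 3.01]
force: [0.4, 0.2, -1.1]
width: 0.0234
```

```bash
python3 - <<'E'
from h import *
d=shot('wrist','w3')
cv2.imwrite('pics/c3.png',cv2.resize(cv2.imread('pics/w3.png')[180:420,180:400],None,fx=2,fy=2,interpolation=cv2.INTER_CUBIC))
E
```

```text
(no output)
```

View pics/c3.png

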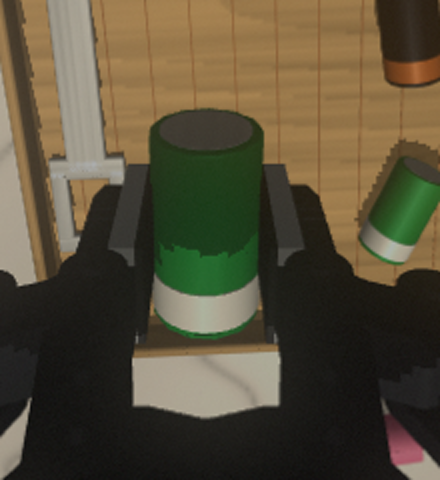

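```bash
cat >> h.py <<'E'
O=np.array([.5225,.237]);YC=-.01
def pose(cx,cz,al,bay,c=(-.003,0,-.0092),dy=0):
    """TCP pose putting cell centre at charger x=cx mm, cz mm above bay floor, tip raised al deg; c: cell centre in tool frame"""
    Q=rot(np.pi+YC,-np.radians(al));by=(2.5-bay)*.058+dy
    C=np.array([*(O+np.array([[np.cos(YC),-np.sin(YC)],[np.sin(YC),np.cos(YC)]])@[cx/1e3,by]),.022+cz/1e3])
    return C-Q.apply(c),Q
def corner(xl,zl,al):
    a=np.radians(al);return xl+25*np.cos(a)-13*np.sin(a),zl+25*np.sin(a)+13*np.cos(a)
def way(bay,c,al=40):
    x,z=corner(-1.8,12,al)
    return dict(W0=pose(x,z+70,al,bay,c),W1=pose(x,z,al,bay,c),W2=pose(x-14,z,al,bay,c),M=pose((x-14-.5)/2,(z+13.5)/2,al/2,bay,c),W3=pose(-.5,13.3,0,bay,c),W4=pose(8,13,0,bay,c))
def handfit(d):
    """cell centre in tool frame from wrist picture"""
    A,B=masks(d,'g');s=env.sense();
    U=(A|B).astype(np.uint8);U[:, :180]=0;U[:,400:]=0
    Ti=np.array([[0,-.946,-.3242,.0831],[1,0,0,0],[0,-.3242,.946,-.1433],[0,0,0,1]]);e=dict(d);e['pose']=Ti
    n,l,st,ce=cv2.connectedComponentsWithStats(A.astype(np.uint8));k=l[270,283] or l[290,283]
    w=cv2.dilate((l==k).astype(np.uint8),np.ones((7,7)));nb,lb,sb,cb=cv2.connectedComponentsWithStats(B.astype(np.uint8));ids=[i for i in np.unique(lb[(w>0)&B]) if i and abs(cb[i][0]-283)<30]
    U=((l==k)|np.isin(lb,ids)).astype(np.uint8);th=np.linspace(0,2*np.pi,30)
    def ring(x,z,p): return [proj(e,[x,p+.013*np.cos(t),z+.013*np.sin(t)]) for t in th]
    def cost(p):
        I=np.zeros_like(U);J=np.zeros_like(U);f=lambda r:cv2.convexHull((np.array(r)*16).astype(np.int32))
        cv2.fillConvexPoly(I,f(ring(p[0]+.025,p[1],p[2])+ring(p[0]-.022,p[1],p[2])),1,shift=4);cv2.fillConvexPoly(J,f(ring(p[0]+.025,p[1],p[2])),1,shift=4);I=I&(1-J)
        return -float(np.sum(I&U))/float(np.sum(I|U))
    x0=np.array([-.002,-.009,0]);r=minimize(cost,x0,method='Nelder-Mead',options=dict(initial_simplex=[x0,x0+[.004,0,0],x0+[0,.004,0],x0+[0,0,.002]],xatol=1e-5))
    return r.x,-r.fun
E
python3 - <<'E'
from h import *
np.set_printoptions(precision=4,suppress=True)
print(handfit(load('w3')))
W=way(4,(-.003,0,-.0092));[print(k,v[0],v[1].as_euler('xyz')) for k,v in W.items()]
p,q=W['W0'];plan([((.44,-.07,.18),rot(3.08,-.3),5),(p,q,5)])
plan([(*W['W1'],3)],start=W['W0']);plan([(*W['W2'],3),(*W['M'],3),(*W['W3'],3)],start=W['W1']);plan([(*W['W4'],2)],start=W['W3'])
E
```

```text
(array([-0.0037, -0.0056,  0.0001]), np.float64(0.9601761056633981))
W0 [0.5342 0.1499 0.1211] [3.1416 0.6981 3.1316]
W1 [0.5342 0.1499 0.0511] [3.1416 0.6981 3.1316]
W2 [0.5202 0.15   0.0511] [3.1416 0.6981 3.1316]
M [0.5192 0.15   0.0381] [3.1416 0.3491 3.1316]
W3 [0.5181 0.15   0.0261] [3.1416 0.     3.1316]
W4 [0.5266 0.15   0.0258] [3.1416 0.     3.1316]
10 1.58 4.29 -0.44 -0.11 -3.45 -0.79; 1.49 4.31 -0.53 -0.11 -3.45 -0.79; 1.4 4.33 -0.61 -0.11 -3.45 -0.79; 1.3 4.35 -0.68 -0.11 -3.45 -0.79; 1.2 4.37 -0.74 -0.11 -3.45 -0.79; -1.19 4.51 1.6 -0.28 -4.56 -0.52; -1.1 4.49 1.72 -0.28 -4.56 -0.52; -1 4.47 1.82 -0.28 -4.56 -0.52; -0.89 4.45 1.92 -0.28 -4.56 -0.52; -0.77 4.43 2.01 -0.28 -4.56 -0.52
3 1.5 0 1.79 0 0 0; 1.5 0 1.79 0 0 0; 1.5 0 1.79 0 0 0
9 0.36 0 -0.3 0 0 0; 0.36 0 -0.3 0 0 0; 0.36 0 -0.3 0 0 0; 0.3 0 0.31 0 6.67 0; 0.27 0 0.34 0 6.67 0; 0.22 0 0.37 0 6.67 0; 0.17 0 0.36 0 6.67 0; 0.13 0 0.38 0 6.67 0; 0.08 0 0.39 0 6.67 0
2 -0.43 0 0.02 0 0 0; -0.42 0 0.02 0 0 0
```

Call:
move_arm:
  commands: "1.58 4.29 -0.44 -0.1 -3.45 -0.8; 1.49 4.31 -0.53 -0.1 -3.45 -0.8; 1.4 4.33 -0.61 -0.1 -3.45 -0.8; 1.3 4.35 -0.68 -0.1 -3.45 -0.8; 1.2 4.37 -0.74 -0.1 -3.45 -0.8; -1.19 4.51 1.6 -0.3 -4.56 -0.5; -1.1 4.49 1.72 -0.3 -4.56 -0.5; -1 4.47 1.82 -0.3 -4.56 -0.5; -0.89 4.45 1.92 -0.3 -4.56 -0.5; -0.77 4.43 2.01 -0.3 -4.56 -0.5; 0 0 0 0 0 0; 0 0 0 0 0 0; 0 0 0 0 0 0"

```text
time_s: 14.72
position: [0.5348, 0.1483, 0.1216]
eef_rot: [3.141, 0.699, 3.129]
force: [0.4, 0.2, -0.6]
width: 0.024
```

```bash
python3 - <<'E'
from h import *
np.set_printoptions(precision=4,suppress=True)
d=shot('wrist','w4');s=shot('side','s4');print(env.sense()['joint_pos'])
W=way(4,(-.003,0,-.008));plan([(*W['W1'],4)])
a=cv2.imread('pics/w4.png');b=cv2.resize(cv2.imread('pics/s4.png')[215:375,160:320],None,fx=1.5,fy=1.5)
im=np.zeros((420,800,3),np.uint8);im[:,:560]=a;im[:240,560:]=b;cv2.imwrite('pics/c4.png',im)
E
```

```text
[ 0.1909  0.0884 -0.9425 -0.1495 -0.1302  0.1566]
4 1.15 0.04 1.31 -0.02 0.02 -0.03; 1.15 0.04 1.31 -0.02 0.02 -0.03; 1.15 0.04 1.31 -0.02 0.02 -0.03; 1.15 0.04 1.31 -0.02 0.02 -0.03
```

View pics/c4.png

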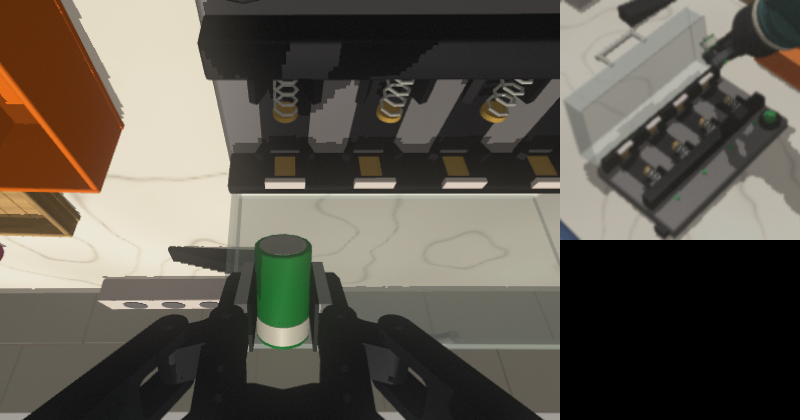

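```bash
python3 - <<'E'
from h import *
np.set_printoptions(precision=1,suppress=True)
d=load('w4')
Rz=np.array([[np.cos(YC),-np.sin(YC)],[np.sin(YC),np.cos(YC)]])
def W(x,y,z):return [*(O+Rz@[x/1e3,y/1e3]),z/1e3]
for y in(-87,-29,29):
    print('lip front/back top',proj(d,W(28,y,53)),proj(d,W(34,y,53)),'disc',proj(d,W(-12,y,35)),'disc top',proj(d,W(-12,y,42)))
print('body corner front-right',proj(d,W(-60,-128,22)),'wall top end',proj(d,W(44,-128,52)),proj(d,W(34,-128,52)))
print(atz(d,(285,189),.053),atz(d,(374,189),.053),atz(d,(463,188),.053))
E
```

```text
lip front/back top [285.7 181.9] [285.6 187.3] disc [286.  114.3] disc top [286.  123.2]
lip front/back top [376.1 181.9] [373.9 187.3] disc [388.7 114.1] disc top [390.7 123. ]
lip front/back top [467.  181.8] [462.5 187.2] disc [492.  113.8] disc top [496.1 122.7]
body corner front-right [197.4  13.9] wall top end [225.8 194.6] [223.5 186.1]
[0.6 0.1 0.1] [0.6 0.2 0.1] [0.6 0.3 0.1]
```

Call:
move_arm:
  commands: "1.15 0.04 1.31 0 0 0; 1.15 0.04 1.31 0 0 0; 1.15 0.04 1.31 0 0 0; 1.15 0.04 1.31 0 0 0; 0 0 0 0 0 0; 0 0 0 0 0 0"

```text
time_s: 15.58
position: [0.5336, 0.1507, 0.0523]
eef_rot: [3.141, 0.7, 3.13]
force: [-0.3, 1.0, -0.8]
width: 0.0239
```

```bash
python3 - <<'E'
from h import *
np.set_printoptions(precision=4,suppress=True)
print(env.sense()['position'],env.sense()['force'])
W=way(4,(-.003,0,-.008));plan([(*W['W2'],4)]);plan([(*W['M'],4),(*W['W3'],4)],start=W['W2'])
d=shot('wrist','w5')
cv2.imwrite('pics/c5.png',cv2.resize(cv2.imread('pics/w5.png')[60:360,150:430],None,fx=2,fy=2,interpolation=cv2.INTER_CUBIC))
E
```

```text
[0.5336 0.1507 0.0523] [-0.2885  0.9613 -0.7585]
4 0.28 -0.02 -0.22 -0.01 0.02 -0.02; 0.28 -0.02 -0.22 -0.01 0.02 -0.02; 0.28 -0.02 -0.22 -0.01 0.02 -0.02; 0.28 -0.02 -0.22 -0.01 0.02 -0.02
8 0.22 0 0.23 0 5 0; 0.2 0 0.25 0 5 0; 0.17 0 0.27 0 5 0; 0.15 0 0.28 0 5 0; 0.12 0 0.27 0 5 0; 0.09 0 0.28 0 5 0; 0.07 0 0.29 0 5 0; 0.04 0 0.3 0 5 0
```

View pics/c5.png

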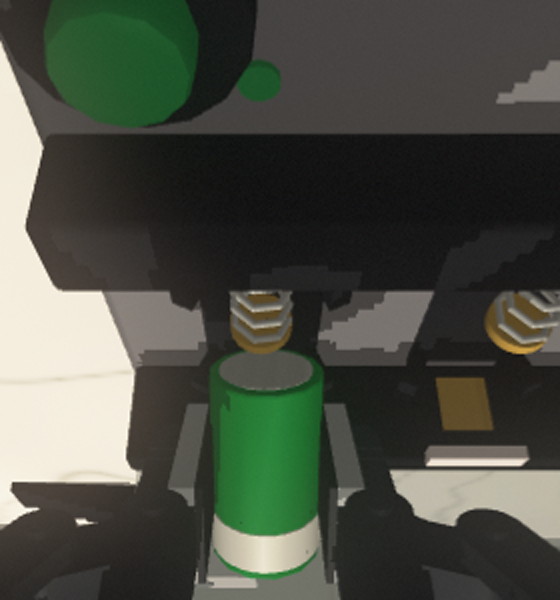

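Call:
move_arm:
  commands: "0.28 0 -0.22 0 0 0; 0.28 0 -0.22 0 0 0; 0.28 0 -0.22 0 0 0; 0.28 0 -0.22 0 0 0; 0 0 0 0 0 0; 0 0 0 0 0 0"

```text
time_s: 16.38
position: [0.5195, 0.1512, 0.0515]
eef_rot: [3.141, 0.7, 3.13]
force: [3.8, -0.8, 3.0]
width: 0.0239
```

Call:
move_arm:
  commands: "0.22 0 0.23 0 5 0; 0.2 0 0.25 0 5 0; 0.17 0 0.27 0 5 0; 0.15 0 0.28 0 5 0; 0 0 0 0 0 0"

```text
time_s: 17.0
position: [0.5208, 0.1514, 0.0394]
eef_rot: [3.141, 0.352, 3.13]
force: [6.0, -0.2, 4.5]
width: 0.0238
```

Call:
move_arm:
  commands: "0.12 0 0.27 0 5 0; 0.09 0 0.28 0 5 0; 0.07 0 0.29 0 5 0; 0.04 0 0.3 0 5 0; 0 0 0 0 0 0; 0 0 0 0 0 0"

```text
time_s: 17.75
position: [0.5187, 0.1511, 0.0263]
eef_rot: [3.141, 0.002, 3.131]
force: [6.8, -0.3, 0.5]
width: 0.0239
```

```bash
python3 - <<'E'
from h import *
np.set_printoptions(precision=4,suppress=True)
print(handfit(shot('wrist','w6')))
cv2.imwrite('pics/c6.png',cv2.resize(cv2.imread('pics/w6.png')[150:400,150:430],None,fx=2,fy=2,interpolation=cv2.INTER_CUBIC))
E
```

```text
(array([-0.0032, -0.0065,  0.0001]), np.float64(0.9537018949013479))
```

View pics/c6.png

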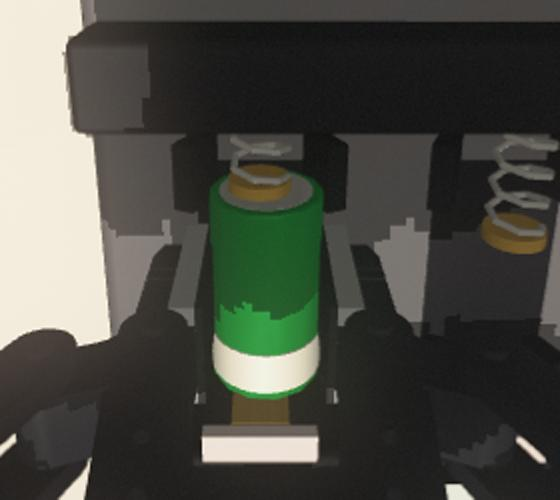

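Call:
move_arm:
  commands: "0 0 0.1 0 0 0; -0.2 0 0.05 0 0 0; -0.3 0 0 0 0 0; 0 0 0 0 0 0"

```text
time_s: 18.3
position: [0.5194, 0.151, 0.0256]
eef_rot: [3.141, -0.004, 3.131]
force: [-21.8, -1.8, 38.3]
width: 0.0239
```

Call:
move_arm:
  commands: "0 0 -0.13 0 0 0; 0 0 0 0 0 0; 0 0 0 0 0 0"

```text
time_s: 18.68
position: [0.5226, 0.151, 0.0261]
eef_rot: [3.142, 0.001, 3.131]
force: [2.4, -2.7, 1.8]
width: 0.0238
```

Call:
move_arm:
  commands: "-0.2 0 0 0 0 0; -0.2 0 0 0 0 0; -0.2 0 0 0 0 0; 0 0 0 0 0 0; 0 0 0 0 0 0"

```text
time_s: 19.3
position: [0.5273, 0.1509, 0.026]
eef_rot: [-3.142, -0.002, 3.131]
force: [-5.6, -2.4, 5.0]
width: 0.0236
```

Call:
move_arm:
  commands: "0 0 0 0 0 0; 0 0 0 0 0 0; 0 0 0 0 0 0; 0 0 -3 0 0 0; 0 0 -4 0 0 0; 0 0 -4 0 0 0; 2 0 -2 0 0 0; 2 0 0 0 0 0; 0 0 0 0 0 0; 0 0 0 0 0 0"
  fingers: 0.15

```text
time_s: 20.55
position: [0.489, 0.1515, 0.1561]
eef_rot: [3.141, 0.001, 3.131]
force: [-0.1, 0.2, -1.2]
width: 0.0363
```

```bash
python3 - <<'E'
from h import *
d=shot('wrist','w7');print(env.sense()['position'])
cv2.imwrite('pics/c7.png',cv2.resize(cv2.imread('pics/w7.png')[100:360,150:430],None,fx=2,fy=2,interpolation=cv2.INTER_CUBIC))
E
```

```text
[0.48911046 0.15143906 0.15605068]
```

View pics/c7.png

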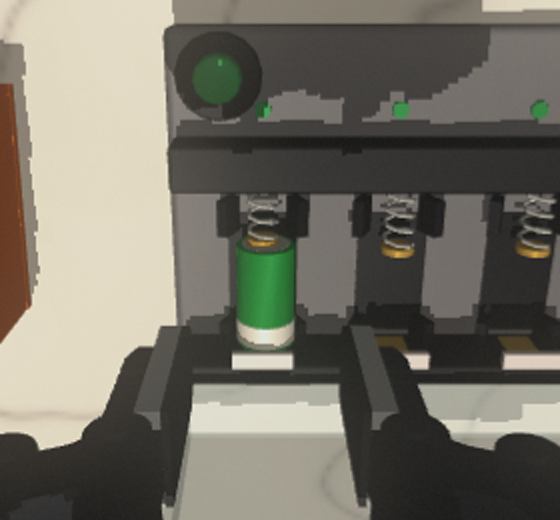

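```bash
cat >> h.py <<'E'
Rz=np.array([[np.cos(YC),-np.sin(YC)],[np.sin(YC),np.cos(YC)]])
def chg(x,y,z):return [*(O+Rz@[x/1e3,y/1e3]),z/1e3]
def seated(d,bay):
    """green extents along the bay's middle column -> charger x of the flat-end top rim (want -16)"""
    y=(2.5-bay)*58;A,B=masks(d,'g');xs=np.arange(-35,20,.25);g=[]
    for x in xs:
        u=proj(d,chg(x,y,48)).round().astype(int);g.append(A[u[1],u[0]] if 0<=u[0]<560 and 0<=u[1]<420 else False)
    g=np.array(g);return xs[g][:1],xs[g][-1:],g.sum()
E
python3 - <<'E'
from h import *
d=load('w7');print(seated(d,4));
h=cv2.cvtColor(d['img'],cv2.COLOR_RGB2HSV)
for x in range(-22,36,2):
    u=proj(d,chg(x,-87,48));i,j=u.round().astype(int);print(x,u.round(1),d['img'][j,i])
print(proj(d,chg(28,-87,53)),proj(d,chg(34,-87,53)))
E
```

```text
(array([-17.5]), array([17.25]), np.int64(140))
-22 [281.9 220.6] [168 133  63]
-20 [281.9 222.9] [104  87  50]
-18 [281.9 225.2] [73 76 66]
-16 [281.9 227.4] [ 46 111  53]
-14 [281.9 229.7] [ 55 143  68]
-12 [281.9 231.9] [ 54 144  68]
-10 [281.9 234.2] [ 55 145  68]
-8 [281.9 236.4] [ 55 146  68]
-6 [281.9 238.6] [ 56 146  68]
-4 [281.9 240.8] [ 57 147  70]
-2 [281.9 243. ] [ 56 147  71]
0 [281.9 245.1] [ 56 147  71]
2 [281.9 247.3] [ 57 148  71]
4 [281.9 249.5] [ 59 149  73]
6 [281.9 251.6] [ 57 147  70]
8 [281.9 253.7] [ 59 148  71]
10 [281.9 255.9] [ 57 147  70]
12 [281.9 258. ] [ 57 146  70]
14 [282.  260.1] [ 58 145  71]
16 [282.  262.2] [ 59 145  71]
18 [282.  264.3] [120 159 123]
20 [282.  266.3] [224 230 221]
22 [282.  268.4] [224 230 221]
24 [282.  270.5] [224 230 220]
26 [282.  272.5] [138 133 118]
28 [282.  274.6] [ 94 101  84]
30 [282.  276.6] [175 170 156]
32 [282.  278.6] [225 221 206]
34 [282.  280.6] [225 220 205]
[281.95344928 277.53151877] [281.96184431 283.67671401]
```

```bash
python3 - <<'E'
from h import *
plan([((.555,-.215,.235),rot(np.pi),8)])
E
```

```text
8 -0.87 -4.57 -0.99 0 0.01 -0.08; -0.87 -4.57 -0.99 0 0.01 -0.08; -0.86 -4.57 -0.99 0 0.01 -0.08; -0.86 -4.57 -0.99 0 0.01 -0.08; -0.85 -4.58 -0.99 0 0.01 -0.08; -0.84 -4.58 -0.99 0 0.01 -0.08; -0.84 -4.58 -0.99 0 0.01 -0.08; -0.83 -4.58 -0.99 0 0.01 -0.08
```

Call:
move_arm:
  commands: "-0.5 -4.6 -1 0 0 0; -0.8 -4.6 -1 0 0 0; -0.9 -4.6 -1 0 0 -0.2; -0.9 -4.6 -1 0 0 -0.2; -0.9 -4.6 -1 0 0 -0.2; -0.9 -4.6 -1 0 0 0; -0.9 -4.6 -1 0 0 0; -0.9 -4.5 -1 0 0 0; 0 0 0 0 0 0; 0 0 0 0 0 0"

```text
time_s: 21.85
position: [0.5534, -0.2159, 0.2356]
eef_rot: [3.141, 0.0, 3.141]
force: [-0.2, 0.5, -0.2]
width: 0.0361
```

```bash
python3 - <<'E'
from h import *
np.set_printoptions(precision=4,suppress=True)
d=shot('wrist','w8')
for n,k,s in(('g1','g',(.584,-.303)),('g3','g',(.592,-.207)),('g4','g',(.595,-.128)),('s1','b',(.5016,-.203)),('s2','b',(.5054,-.124))):print(n,fit(d,k,s,win=50))
for n in('tub',):print()
cv2.imwrite('pics/c8.png',cv2.imread('pics/w8.png'))
E
```

```text
g1 (array([ 0.5845, -0.3062,  0.514 ]), np.float64(0.8742393509127789))
g3 (array([ 0.5921, -0.2091, -0.5034]), np.float64(0.8835690968443961))
g4 (array([ 0.6237, -0.1184,  0.2324]), np.float64(0.8946135831381733))
s1 (array([ 0.499 , -0.2031,  0.0388]), np.float64(0.923931623931624))
s2 (array([ 0.5054, -0.1237, -0.6169]), np.float64(0.8956953642384106))
```

View pics/c8.png

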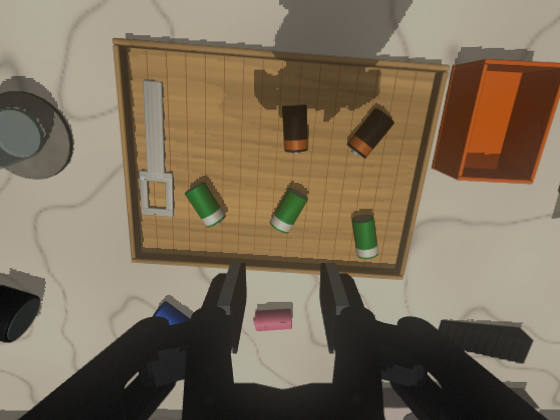

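```bash
cat > tubfit.py <<'E'
from h import *
def tubfit():
    ds=[load(n) for n in('w2','side0','scene0')];Ms=[]
    for d in ds:
        h=cv2.cvtColor(d['img'],cv2.COLOR_RGB2HSV);M=((h[...,0]<14)&(h[...,1]>170)&(h[...,2]>50)).astype(np.uint8)
        M=cv2.morphologyEx(M,cv2.MORPH_OPEN,np.ones((3,3)));n,l,st,ce=cv2.connectedComponentsWithStats(M);M=(l==1+np.argmax(st[1:,4])).astype(np.uint8);Ms.append(cv2.morphologyEx(M,cv2.MORPH_CLOSE,np.ones((15,15))))
    def cost(p):
        r=R.from_euler('z',p[2]);c=0
        for d,M in zip(ds,Ms):
            P=[proj(d,r.apply([a*.055,b*.038,z])+[p[0],p[1],0]) for a in(-1,1) for b in(-1,1) for z in(0,.06)]
            I=np.zeros_like(M);cv2.fillConvexPoly(I,cv2.convexHull((np.array(P)*16).astype(np.int32)),1,shift=4);c-=float(np.sum(I&M))/float(np.sum(I|M))
        return c/3
    x0=np.array([.485,.005,-.05]);r=minimize(cost,x0,method='Nelder-Mead',options=dict(initial_simplex=[x0,x0+[.01,0,0],x0+[0,.01,0],x0+[0,0,.1]]));return r.x,r.fun
print('tub',tubfit())
E
python3 - <<'E'
import tubfit
from h import *
cx,cy,ph=.5945,-.2087,-.50
Q=rot(np.pi+ph);A=((cx,cy,.10),Q);B=((cx,cy,.0085),Q)
plan([(*A,4),(*B,3)])
W=way(3,(0,0,-.0092));plan([((.52,-.05,.19),rot(2.9,-.3),5),(*W['W0'],6)],start=(np.array((cx,cy,.1585)),Q))
E
```

```text
tub (array([ 0.49588103, -0.00218683, -0.06416243]), np.float64(-0.5707745534194536))
7 -1.03 0.16 3.39 0.01 0 7.16; -1 0.29 3.39 0.01 0 7.16; -0.96 0.42 3.39 0.01 0 7.16; -0.9 0.53 3.39 0.01 0 7.16; 0 0 3.05 0 0 0; 0 0 3.05 0 0 0; 0 0 3.05 0 0 0
11 2.83 2.07 -0.63 -0.44 -3.42 -2.94; 2.68 2.22 -0.78 -0.44 -3.42 -2.94; 2.51 2.36 -0.91 -0.44 -3.42 -2.94; 2.33 2.49 -1.04 -0.44 -3.42 -2.94; 2.13 2.61 -1.15 -0.44 -3.42 -2.94; 1.05 4.24 0.85 -1.07 -3.78 -1.95; 0.96 4.26 0.86 -1.07 -3.78 -1.95; 0.87 4.27 0.88 -1.07 -3.78 -1.95; 0.78 4.29 0.9 -1.07 -3.78 -1.95; 0.7 4.29 0.93 -1.07 -3.78 -1.95; 0.61 4.3 0.97 -1.07 -3.78 -1.95
```

Call:
move_arm:
  commands: "-1.03 0.16 3.39 0 0 7.16; -1 0.29 3.39 0 0 7.16; -0.96 0.42 3.39 0 0 7.16; -0.9 0.53 3.39 0 0 7.16; 0 0 3.05 0 0 0; 0 0 3.05 0 0 0; 0 0 3.05 0 0 0; 0 0 0 0 0 0; 0 0 0 0 0 0"
  fingers: 0

```text
time_s: 23.02
position: [0.5954, -0.209, 0.0104]
eef_rot: [3.141, 0.002, 2.642]
force: [-0.0, -0.1, 0.3]
width: 0.0426
```

Call:
move_arm:
  commands: "0 0 0 0 0 0; 0 0 0 0 0 0; 0 0 0 0 0 0; 0 0 0 0 0 0; 0 0 -3 0 0 0; 0 0 -4 0 0 0; 0 0 -4 0 0 0; 0 0 -4 0 0 0; 0 0 0 0 0 0; 0 0 0 0 0 0"
  fingers: 1

```text
time_s: 24.28
position: [0.5945, -0.2092, 0.1591]
eef_rot: [3.141, 0.001, 2.642]
force: [-0.4, 0.9, -1.5]
width: 0.0241
```

```bash
python3 - <<'E'
from h import *
np.set_printoptions(precision=4,suppress=True)
d=shot('wrist','w9');x,i=handfit(d);print(x,i)
W=way(3,(x[0],0,-.0092));plan([((.52,-.05,.19),rot(2.9,-.3),5),(*W['W0'],6)])
E
```

```text
[ 0.0225 -0.0529  0.0021] 0.6584891295152694
11 2.83 2.08 -0.63 -0.44 -3.42 -2.94; 2.68 2.23 -0.78 -0.44 -3.42 -2.94; 2.51 2.37 -0.91 -0.44 -3.42 -2.94; 2.33 2.5 -1.04 -0.44 -3.42 -2.94; 2.13 2.62 -1.15 -0.44 -3.42 -2.94; 0.71 4.31 0.7 -1.07 -3.78 -1.95; 0.61 4.32 0.73 -1.07 -3.78 -1.95; 0.51 4.32 0.78 -1.07 -3.78 -1.95; 0.42 4.32 0.83 -1.07 -3.78 -1.95; 0.33 4.32 0.88 -1.07 -3.78 -1.95; 0.24 4.31 0.94 -1.07 -3.78 -1.95
```

```bash
cat >> h.py <<'E'
def hand(d):
    """c_x from flat rim (top line at tool z=-.0092-.013)"""
    A,B=masks(d,'g');e=dict(d);e['pose']=np.array([[0,-.946,-.3242,.0831],[1,0,0,0],[0,-.3242,.946,-.1433],[0,0,0,1]])
    xs=np.arange(.040,-.030,-.0002);g=[]
    for x in xs:
        v=[proj(e,[x,y,-.0222]).round().astype(int) for y in(-.003,0,.003)];g.append(np.mean([A[b,a] for a,b in v])>.5)
    g=np.array(g);return xs[g][0]-.025,xs[g][-1]
E
python3 - <<'E'
from h import *
for n in('w3','w4','w6','w9'):print(n,hand(load(n)))
E
```

```text
w3 (np.float64(-0.0021999999999998965), np.float64(-0.024799999999999607))
w4 (np.float64(-0.0021999999999998965), np.float64(-0.024199999999999618))
w6 (np.float64(-0.0021999999999998965), np.float64(-0.024799999999999607))
w9 (np.float64(0.0028000000000000733), np.float64(-0.01919999999999964))
```

```bash
python3 - <<'E'
from h import *
W=way(3,(.0018,0,-.0092));plan([((.52,-.05,.19),rot(2.9,-.3),5),(*W['W0'],6)])
W=way(3,(.0018,0,-.0085));plan([(*W['W1'],4)],start=W['W0']);
plan([(*W['W2'],4),(*W['M'],4),(*W['W3'],4)],start=W['W1']);[print(k,v[0].round(4)) for k,v in W.items()]
E
```

```text
11 2.83 2.08 -0.63 -0.44 -3.42 -2.94; 2.68 2.23 -0.78 -0.44 -3.42 -2.94; 2.51 2.37 -0.91 -0.44 -3.42 -2.94; 2.33 2.5 -1.04 -0.44 -3.42 -2.94; 2.13 2.62 -1.15 -0.44 -3.42 -2.94; 1.02 4.25 0.83 -1.07 -3.78 -1.95; 0.93 4.26 0.85 -1.07 -3.78 -1.95; 0.84 4.28 0.87 -1.07 -3.78 -1.95; 0.75 4.29 0.9 -1.07 -3.78 -1.95; 0.67 4.3 0.93 -1.07 -3.78 -1.95; 0.58 4.3 0.97 -1.07 -3.78 -1.95
4 1.12 0 1.34 0 0 0; 1.12 0 1.34 0 0 0; 1.12 0 1.34 0 0 0; 1.12 0 1.34 0 0 0
12 0.27 0 -0.22 0 0 0; 0.27 0 -0.22 0 0 0; 0.27 0 -0.22 0 0 0; 0.27 0 -0.22 0 0 0; 0.23 0 0.27 0 5 0; 0.2 0 0.29 0 5 0; 0.18 0 0.31 0 5 0; 0.15 0 0.32 0 5 0; 0.13 0 0.31 0 5 0; 0.1 0 0.32 0 5 0; 0.07 0 0.33 0 5 0; 0.04 0 0.34 0 5 0
W0 [0.538  0.2078 0.1247]
W1 [0.538  0.2078 0.0547]
W2 [0.524  0.208  0.0547]
M [0.5241 0.208  0.0404]
W3 [0.5235 0.208  0.0268]
W4 [0.532  0.2079 0.0265]
```

Call:
move_arm:
  commands: "2.83 2.08 -0.63 -0.44 -3.42 -2.94; 2.68 2.23 -0.78 -0.44 -3.42 -2.94; 2.51 2.37 -0.91 -0.44 -3.42 -2.94; 2.33 2.5 -1.04 -0.44 -3.42 -2.94; 2.13 2.62 -1.15 -0.44 -3.42 -2.94; 1.02 4.25 0.83 -1.07 -3.78 -1.95; 0.93 4.26 0.85 -1.07 -3.78 -1.95; 0.84 4.28 0.87 -1.07 -3.78 -1.95; 0.75 4.29 0.9 -1.07 -3.78 -1.95; 0.67 4.3 0.93 -1.07 -3.78 -1.95; 0.58 4.3 0.97 -1.07 -3.78 -1.95; 0 0 0 0 0 0; 0 0 0 0 0 0; 0 0 0 0 0 0"

```text
time_s: 26.08
position: [0.5394, 0.2069, 0.1251]
eef_rot: [3.141, 0.699, 3.129]
force: [0.1, -0.5, -0.6]
width: 0.0237
```

```bash
python3 - <<'E'
from h import *
d=shot('wrist','w10');print(hand(d));s=env.sense();print(s['position'],s['eef_rot'])
W=way(3,(.0018,0,-.0085));plan([(*W['W1'],4)])
for b in(3,4):print(proj(d,chg(31,(2.5-b)*58,53)))
h=cv2.cvtColor(d['img'],cv2.COLOR_RGB2GRAY)
for b in(3,):
    u=proj(d,chg(31,-29,53)).round().astype(int);print(h[u[1]-14:u[1]+14:1,u[0]]);print(h[u[1],u[0]-40:u[0]+40:2])
E
```

```text
(np.float64(0.0028000000000000733), np.float64(-0.01919999999999964))
[0.53952067 0.20685058 0.12517817] [3.14069643 0.69911571 3.12914452]
4 1.16 0.02 1.33 -0.01 0.01 -0.03; 1.16 0.02 1.33 -0.01 0.01 -0.03; 1.16 0.02 1.33 -0.01 0.01 -0.03; 1.16 0.02 1.33 -0.01 0.01 -0.03
[284.65088974 176.65172852]
[194.73789318 176.6742783 ]
[ 80  81  81  84  82  43  64 110 110 111 126 188 228 228 228 229 228 212
  57  58  51  52  79 165 234 232 222 197]
[ 50  50  50  51  51  51  50  49  49 120 228 228 229 228 228 228 229 228
 229 229 228 228 228 229 229 229 228 228 228 228  54  51  49  49  49  51
  50  50  50  49]
```

Call:
move_arm:
  commands: "1.16 0.02 1.33 0 0 0; 1.16 0.02 1.33 0 0 0; 1.16 0.02 1.33 0 0 0; 1.16 0.02 1.33 0 0 0; 0 0 0 0 0 0; 0.27 0 -0.22 0 0 0; 0.27 0 -0.22 0 0 0; 0.27 0 -0.22 0 0 0; 0.27 0 -0.22 0 0 0; 0 0 0 0 0 0; 0 0 0 0 0 0"

```text
time_s: 27.5
position: [0.5244, 0.2088, 0.0544]
eef_rot: [3.141, 0.7, 3.131]
force: [3.6, -1.4, 2.7]
width: 0.0243
```

Call:
move_arm:
  commands: "0.23 0 0.27 0 5 0; 0.2 0 0.29 0 5 0; 0.18 0 0.31 0 5 0; 0.15 0 0.32 0 5 0; 0.13 0 0.31 0 5 0; 0.1 0 0.32 0 5 0; 0.07 0 0.33 0 5 0; 0.04 0 0.34 0 5 0; 0 0 0 0 0 0; 0 0 0 0 0 0"

```text
time_s: 28.75
position: [0.5249, 0.2091, 0.0268]
eef_rot: [3.14, 0.003, 3.131]
force: [6.6, -1.5, 7.4]
width: 0.0237
```

Call:
move_arm:
  commands: "-0.2 0 0 0 0 0; -0.2 0 0 0 0 0; -0.2 0 0 0 0 0; -0.2 0 0 0 0 0; 0 0 0 0 0 0; 0 0 0 0 0 0"

```text
time_s: 29.5
position: [0.5286, 0.2088, 0.0266]
eef_rot: [3.141, -0.004, 3.132]
force: [-16.4, -1.9, 27.0]
width: 0.0236
```

Call:
move_arm:
  commands: "0 0 -0.08 0 0 0; 0 0 0 0 0 0; 0 0 0 0 0 0"

```text
time_s: 29.88
position: [0.531, 0.2087, 0.0269]
eef_rot: [3.141, -0.0, 3.131]
force: [-0.4, 0.7, 3.6]
width: 0.0241
```

Call:
move_arm:
  commands: "-0.15 0 0 0 0 0; 0 0 0 0 0 0; 0 0 0 0 0 0"

```text
time_s: 30.25
position: [0.5324, 0.2087, 0.0268]
eef_rot: [3.141, -0.0, 3.131]
force: [-3.7, 0.6, 2.7]
width: 0.0234
```

Call:
move_arm:
  commands: "0 0 0 0 0 0; 0 0 0 0 0 0; 0 0 0 0 0 0; 0 0 -3 0 0 0; 0 0 -4 0 0 0; 0 0 -4 0 0 0; 2 0 -2 0 0 0; 2 0 0 0 0 0; 0 0 0 0 0 0; 0 0 0 0 0 0"
  fingers: 0.15

```text
time_s: 31.5
position: [0.4933, 0.209, 0.1569]
eef_rot: [3.141, 0.001, 3.131]
force: [-0.0, -1.2, 0.1]
width: 0.0362
```

```bash
python3 - <<'E'
from h import *
d=shot('wrist','w11');print(seated(d,3),seated(d,4));
plan([((.555,-.215,.235),rot(np.pi),9)])
E
```

```text
(array([-17.25]), array([17.25]), np.int64(139)) (array([-17.25]), array([17.25]), np.int64(139))
9 -0.73 -4.7 -0.87 0 0 -0.07; -0.73 -4.7 -0.87 0 0 -0.07; -0.72 -4.7 -0.87 0 0 -0.07; -0.72 -4.71 -0.87 0 0 -0.07; -0.71 -4.71 -0.87 0 0 -0.07; -0.71 -4.71 -0.87 0 0 -0.07; -0.7 -4.71 -0.87 0 0 -0.07; -0.7 -4.71 -0.87 0 0 -0.07; -0.69 -4.71 -0.87 0 0 -0.07
```

Call:
move_arm:
  commands: "-0.73 -4.7 -0.87 0 0 0; -0.73 -4.7 -0.87 0 0 0; -0.72 -4.7 -0.87 0 0 -0.2; -0.72 -4.7 -0.87 0 0 -0.2; -0.71 -4.7 -0.87 0 0 -0.2; -0.71 -4.7 -0.87 0 0 0; -0.7 -4.7 -0.87 0 0 0; -0.7 -4.7 -0.87 0 0 0; -0.69 -4.7 -0.87 0 0 0; 0 0 0 0 0 0; 0 0 0 0 0 0"
  fingers: 0

```text
time_s: 32.92
position: [0.5549, -0.2143, 0.2346]
eef_rot: [3.14, -0.0, 3.141]
force: [-0.1, -0.4, 0.2]
width: 0.0424
```

```bash
python3 - <<'E'
from h import *
np.set_printoptions(precision=4,suppress=True)
d=shot('wrist','w12')
for n,k,s in(('g1','g',(.584,-.303)),('g4','g',(.6237,-.118)),('s1','b',(.5016,-.203)),('s2','b',(.5054,-.124))):print(n,fit(d,k,s,win=50))
p,i=fit(d,'g',(.584,-.303),win=50);cx,cy,ph=p;cx+=.001
Q=rot(np.pi+ph);plan([((cx,cy,.10),Q,4),((cx,cy,.0085),Q,3)])
W=way(2,(0,0,-.0092));plan([((.52,-.05,.19),rot(3.3,-.3),6),(*W['W0'],7)],start=(np.array((cx,cy,.159)),Q))
E
```

```text
g1 (array([ 0.5844, -0.3066,  0.4674]), np.float64(0.8723618090452261))
g4 (array([ 0.6234, -0.1192,  0.2493]), np.float64(0.8948598130841121))
s1 (array([ 0.4992, -0.2031,  0.0564]), np.float64(0.9205409974640744))
s2 (array([ 0.5059, -0.1242, -0.6099]), np.float64(0.9011532125205931))
7 -0.76 -2.32 3.37 0.01 0 -6.69; -0.49 -2.4 3.37 0.01 0 -6.69; -0.2 -2.44 3.37 0.01 0 -6.69; 0.08 -2.44 3.37 0.01 0 -6.69; 0 0 3.05 0 0 0; 0 0 3.05 0 0 0; 0 0 3.05 0 0 0
13 -0.95 4.31 -0.52 0.44 -2.84 2.93; -0.76 4.35 -0.51 0.44 -2.84 2.93; -0.56 4.38 -0.51 0.44 -2.84 2.93; -0.36 4.4 -0.52 0.44 -2.84 2.93; -0.16 4.41 -0.54 0.44 -2.84 2.93; 0.04 4.41 -0.57 0.44 -2.84 2.93; -0.64 4.42 1.2 0.66 -3.25 1.22; -0.47 4.44 1.18 0.66 -3.25 1.22; -0.31 4.46 1.15 0.66 -3.25 1.22; -0.15 4.48 1.11 0.66 -3.25 1.22; 0 4.5 1.06 0.66 -3.25 1.22; 0.16 4.51 1.01 0.66 -3.25 1.22; 0.31 4.51 0.94 0.66 -3.25 1.22
```

```bash
python3 - <<'E'
from h import *
np.set_printoptions(precision=4,suppress=True)
d=load('w12');im=d['img']
for uv in((172,172),(173,215),(141,215),(160,90)):print(atz(d,uv,.010))
Q=rot(np.pi+.4674)
for y in(.0165,.031,-.0165,-.031):
  for x in(-.011,.011):
    P=np.array([.5854,-.3066,.0085])+Q.apply([x,y,0]);print(P,proj(d,P))
cv2.imwrite('pics/c9.png',cv2.resize(cv2.cvtColor(im,cv2.COLOR_RGB2BGR)[150:250,120:250],None,fx=4,fy=4,interpolation=cv2.INTER_CUBIC))
E
```

```text
[ 0.5499 -0.3407  0.01  ]
[ 0.6018 -0.3452  0.01  ]
[ 0.6018 -0.3831  0.01  ]
[ 0.4625 -0.3436  0.01  ]
[ 0.5878 -0.2869  0.0085] [221.5222 203.3449]
[ 0.5681 -0.2968  0.0085] [211.9534 187.2092]
[ 0.5813 -0.274   0.0085] [232.2143 198.0378]
[ 0.5616 -0.2839  0.0085] [222.7741 181.7233]
[ 0.6027 -0.3164  0.0085] [197.6062 215.2128]
[ 0.583  -0.3263  0.0085] [187.7559 199.4721]
[ 0.6092 -0.3293  0.0085] [187.2757 220.3378]
[ 0.5895 -0.3392  0.0085] [177.3063 204.7657]
```

View pics/c9.png

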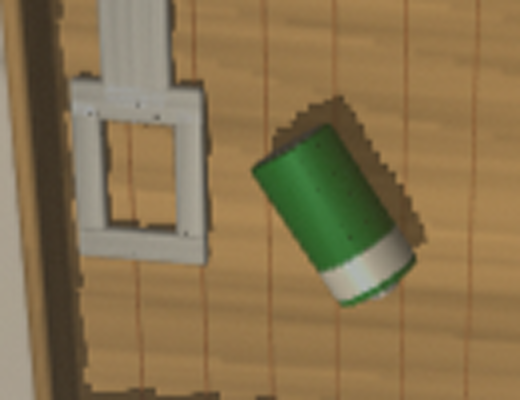

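Call:
move_arm:
  commands: "-0.76 -2.32 3.37 0 0 -7; -0.49 -2.4 3.37 0 0 -7; -0.2 -2.44 3.37 0 0 -7; 0.08 -2.44 3.37 0 0 -7; 0 0 3.05 0 0 0; 0 0 3.05 0 0 0; 0 0 3.05 0 0 0; 0 0 0 0 0 0; 0 0 0 0 0 0"
  fingers: 0.2

```text
time_s: 34.1
position: [0.5864, -0.3059, 0.009]
eef_rot: [3.141, 0.001, -2.652]
force: [-0.5, -0.9, -0.1]
width: 0.034
```

Call:
move_arm:
  commands: "0 0 0 0 0 0; 0 0 0 0 0 0; 0 0 0 0 0 0; 0 0 0 0 0 0; 0 0 -3 0 0 0; 0 0 -4 0 0 0; 0 0 -4 0 0 0; 0 0 -4 0 0 0; 0 0 0 0 0 0; 0 0 0 0 0 0"
  fingers: 1

```text
time_s: 35.35
position: [0.5859, -0.3068, 0.1581]
eef_rot: [3.141, 0.0, -2.653]
force: [0.1, 0.1, -1.3]
width: 0.0237
```

```bash
python3 - <<'E'
from h import *
d=shot('wrist','w13');x=hand(d);c=x[0]-.001;print(x,c)
W=way(2,(c,0,-.0092));plan([((.52,-.05,.19),rot(3.3,-.3),6),(*W['W0'],7)])
W=way(2,(c,0,-.0085));[print(k,v[0].round(4)) for k,v in W.items()]
plan([(*W['W1'],4),(*W['W2'],4)],start=way(2,(c,0,-.0092))['W0']);plan([(*W['M'],4),(*W['W3'],4)],start=W['W2'])
E
```

```text
(np.float64(9.020562075079397e-17), np.float64(-0.021999999999999624)) -0.0009999999999999098
13 -1.04 4.29 -0.53 0.49 -2.84 3.13; -0.83 4.34 -0.52 0.49 -2.84 3.13; -0.62 4.37 -0.52 0.49 -2.84 3.13; -0.41 4.4 -0.54 0.49 -2.84 3.13; -0.19 4.41 -0.56 0.49 -2.84 3.13; 0.02 4.41 -0.59 0.49 -2.84 3.13; -0.62 4.42 1.2 0.66 -3.25 1.22; -0.46 4.44 1.18 0.66 -3.25 1.22; -0.3 4.46 1.15 0.66 -3.25 1.22; -0.14 4.48 1.11 0.66 -3.25 1.22; 0.02 4.5 1.07 0.66 -3.25 1.22; 0.17 4.51 1.01 0.66 -3.25 1.22; 0.32 4.51 0.94 0.66 -3.25 1.22
W0 [0.5365 0.2659 0.1229]
W1 [0.5365 0.2659 0.0529]
W2 [0.5225 0.266  0.0529]
M [0.522  0.266  0.0394]
W3 [0.5213 0.266  0.0268]
W4 [0.5298 0.2659 0.0265]
8 1.12 0 1.32 0 0 0; 1.12 0 1.32 0 0 0; 1.12 0 1.32 0 0 0; 1.12 0 1.32 0 0 0; 0.27 0 -0.22 0 0 0; 0.27 0 -0.22 0 0 0; 0.27 0 -0.22 0 0 0; 0.27 0 -0.22 0 0 0
8 0.23 0 0.25 0 5 0; 0.2 0 0.27 0 5 0; 0.18 0 0.29 0 5 0; 0.15 0 0.3 0 5 0; 0.12 0 0.29 0 5 0; 0.1 0 0.3 0 5 0; 0.07 0 0.31 0 5 0; 0.05 0 0.31 0 5 0
```

Call:
move_arm:
  commands: "-1.04 4.29 -0.53 0.49 -2.84 3.13; -0.83 4.34 -0.52 0.49 -2.84 3.13; -0.62 4.37 -0.52 0.49 -2.84 3.13; -0.41 4.4 -0.54 0.49 -2.84 3.13; -0.19 4.41 -0.56 0.49 -2.84 3.13; 0.02 4.41 -0.59 0.49 -2.84 3.13; -0.62 4.42 1.2 0.66 -3.25 1.22; -0.46 4.44 1.18 0.66 -3.25 1.22; -0.3 4.46 1.15 0.66 -3.25 1.22; -0.14 4.48 1.11 0.66 -3.25 1.22; 0.02 4.5 1.07 0.66 -3.25 1.22; 0.17 4.51 1.01 0.66 -3.25 1.22; 0.32 4.51 0.94 0.66 -3.25 1.22; 0 0 0 0 0 0; 0 0 0 0 0 0; 0 0 0 0 0 0"

```text
time_s: 37.4
position: [0.5375, 0.2644, 0.1231]
eef_rot: [-3.141, 0.699, 3.131]
force: [-0.3, 0.1, -1.1]
width: 0.024
```

```bash
python3 - <<'E'
from h import *
d=shot('wrist','w14');x=hand(d);print(x,env.sense()['position'],env.sense()['eef_rot'])
W=way(2,(-.001,0,-.0085));plan([(*W['W1'],4)])
E
```

```text
(np.float64(9.020562075079397e-17), np.float64(-0.021999999999999624)) [0.53769311 0.26441375 0.12326369] [-3.14094253  0.69937389  3.13052084]
4 1.16 0.04 1.33 -0.02 0.02 -0.01; 1.16 0.04 1.33 -0.02 0.02 -0.01; 1.16 0.04 1.33 -0.02 0.02 -0.01; 1.16 0.04 1.33 -0.02 0.02 -0.01
```

Call:
move_arm:
  commands: "1.16 0.04 1.33 0 0 0; 1.16 0.04 1.33 0 0 0; 1.16 0.04 1.33 0 0 0; 1.16 0.04 1.33 0 0 0; 0 0 0 0 0 0; 0.27 0 -0.22 0 0 0; 0.27 0 -0.22 0 0 0; 0.27 0 -0.22 0 0 0; 0.27 0 -0.22 0 0 0; 0 0 0 0 0 0; 0 0 0 0 0 0"

```text
time_s: 38.83
position: [0.5227, 0.2673, 0.0527]
eef_rot: [-3.141, 0.7, 3.132]
force: [3.8, -2.4, 4.0]
width: 0.0238
```

Call:
move_arm:
  commands: "0.23 0 0.25 0 5 0; 0.2 0 0.27 0 5 0; 0.18 0 0.29 0 5 0; 0.15 0 0.3 0 5 0; 0.12 0 0.29 0 5 0; 0.1 0 0.3 0 5 0; 0.07 0 0.29 0 5 0; 0.05 0 0.29 0 5 0; 0 0 0 0 0 0; 0 0 0 0 0 0"

```text
time_s: 40.08
position: [0.5222, 0.2673, 0.0263]
eef_rot: [-3.141, 0.002, 3.131]
force: [7.8, -1.1, 1.0]
width: 0.0237
```

Call:
move_arm:
  commands: "-0.2 0 0 0 0 0; -0.2 0 0 0 0 0; -0.2 0 0 0 0 0; -0.2 0 0 0 0 0; 0 0 0 0 0 0; 0 0 0 0 0 0"

```text
time_s: 40.83
position: [0.5289, 0.2671, 0.0264]
eef_rot: [-3.141, 0.001, 3.132]
force: [2.0, 0.8, -0.9]
width: 0.0241
```

Call:
move_arm:
  commands: "-0.1 0 0 0 0 0; -0.1 0 0 0 0 0; 0 0 0 0 0 0; 0 0 0 0 0 0"

```text
time_s: 41.32
position: [0.5309, 0.2671, 0.0264]
eef_rot: [-3.141, 0.001, 3.132]
force: [1.2, 1.0, -1.0]
width: 0.024
```

Call:
move_arm:
  commands: "0 0 0 0 0 0; 0 0 0 0 0 0; 0 0 0 0 0 0; 0 0 -3 0 0 0; 0 0 -4 0 0 0; 0 0 -4 0 0 0; 2 0 -2 0 0 0; 2 0 0 0 0 0; 0 0 0 0 0 0; 0 0 0 0 0 0"
  fingers: 0.15

```text
time_s: 42.58
position: [0.4913, 0.2676, 0.1563]
eef_rot: [-3.141, 0.001, 3.132]
force: [-0.2, 0.4, 0.2]
width: 0.0364
```

```bash
python3 - <<'E'
from h import *
d=shot('wrist','w15');print([seated(d,b) for b in(2,3,4)]);
plan([((.53,-.1,.235),rot(np.pi),6),((.575,-.17,.235),rot(np.pi),3)])
E
```

```text
[(array([-17.25]), array([18.25]), np.int64(143)), (array([-17.25]), array([17.5]), np.int64(140)), (array([-17.25]), array([17.5]), np.int64(140))]
9 -0.71 -6.12 -1.31 -0.01 0.01 -0.1; -0.7 -6.12 -1.31 -0.01 0.01 -0.1; -0.69 -6.12 -1.31 -0.01 0.01 -0.1; -0.67 -6.12 -1.31 -0.01 0.01 -0.1; -0.66 -6.12 -1.31 -0.01 0.01 -0.1; -0.65 -6.12 -1.31 -0.01 0.01 -0.1; -1.5 -2.33 0 0 0 0; -1.5 -2.33 0 0 0 0; -1.5 -2.33 0 0 0 0
```

Call:
move_arm:
  commands: "-0.7 -6.1 -1.3 0 0 -0.1; -0.7 -6.1 -1.3 0 0 -0.1; -0.7 -6.1 -1.3 0 0 -0.1; -0.7 -6.1 -1.3 0 0 -0.1; -0.7 -6.1 -1.3 0 0 -0.1; -0.7 -6.1 -1.3 0 0 -0.1; -1.5 -2.3 0 0 0 0; -1.5 -2.3 0 0 0 0; -1.5 -2.3 0 0 0 0; 0 0 0 0 0 0; 0 0 0 0 0 0"
  fingers: 0

```text
time_s: 44.0
position: [0.5755, -0.1659, 0.2341]
eef_rot: [-3.141, 0.0, -3.141]
force: [-0.3, 0.6, -0.2]
width: 0.0428
```

```bash
python3 - <<'E'
from h import *
np.set_printoptions(precision=4,suppress=True)
d=shot('wrist','w16')
p,i=fit(d,'g',(.6237,-.118),win=50);print(p,i);cx,cy,ph=p;cx+=.0015
Q=rot(np.pi+ph);plan([((cx,cy,.10),Q,4),((cx,cy,.0085),Q,3)])
for n,k,s in(('s1','b',(.5016,-.203)),('s2','b',(.5054,-.124))):print(n,fit(d,k,s,win=50))
print(atz(d,(0,0),.026)[:2])
E
```

```text
[ 0.6239 -0.1197  0.1999] 0.8968609865470852
7 -1.25 1.15 3.36 -0.01 0.01 -2.85; -1.31 1.08 3.36 -0.01 0.01 -2.85; -1.36 1.02 3.36 -0.01 0.01 -2.85; -1.41 0.95 3.36 -0.01 0.01 -2.85; 0 0 3.05 0 0 0; 0 0 3.05 0 0 0; 0 0 3.05 0 0 0
s1 (array([ 0.5002, -0.2031,  0.0524]), np.float64(0.8940448569218871))
s2 (array([ 0.5051, -0.1238, -0.6322]), np.float64(0.9160063391442155))
[ 0.4066 -0.4271]
```

Call:
move_arm:
  commands: "-1.25 1.15 3.36 0 0 -3.1; -1.31 1.08 3.36 0 0 -3.1; -1.36 1.02 3.36 0 0 -3.1; -1.41 0.95 3.36 0 0 -3.1; 0 0 3.05 0 0 0; 0 0 3.05 0 0 0; 0 0 3.05 0 0 0; 0 0 0 0 0 0; 0 0 0 0 0 0"
  fingers: 0.1

```text
time_s: 45.18
position: [0.6257, -0.1196, 0.0095]
eef_rot: [-3.14, 0.001, -2.924]
force: [-0.5, -0.2, -0.1]
width: 0.0384
```

Call:
move_arm:
  commands: "0 0 0 0 0 0; 0 0 0 0 0 0; 0 0 0 0 0 0; 0 0 0 0 0 0; 0 0 -3 0 0 0; 0 0 -4 0 0 0; 0 0 -4 0 0 0; 0 0 -4 0 0 0; 0 0 0 0 0 0; 0 0 0 0 0 0"
  fingers: 1

```text
time_s: 46.42
position: [0.6252, -0.1197, 0.1584]
eef_rot: [-3.141, 0.001, -2.925]
force: [-0.4, 0.5, -1.2]
width: 0.0238
```

```bash
python3 - <<'E'
from h import *
d=shot('wrist','w17');x=hand(d);c=x[0]-.001;print(x,c)
W=way(1,(c,0,-.0092));plan([((.53,.08,.19),rot(3.15,-.35),6),(*W['W0'],6)])
W=way(1,(c,0,-.0085));[print(k,v[0].round(4)) for k,v in W.items()]
plan([(*W['W1'],4),(*W['W2'],4)],start=way(1,(c,0,-.0092))['W0']);plan([(*W['M'],4),(*W['W3'],4)],start=W['W2'])
E
```

```text
(np.float64(9.020562075079397e-17), np.float64(-0.021999999999999624)) -0.0009999999999999098
12 0.83 3.59 -0.54 0.35 -3.33 1.97; 0.92 3.56 -0.61 0.35 -3.33 1.97; 1 3.52 -0.69 0.35 -3.33 1.97; 1.08 3.48 -0.77 0.35 -3.33 1.97; 1.15 3.44 -0.85 0.35 -3.33 1.97; 1.22 3.39 -0.94 0.35 -3.33 1.97; 0.24 4.06 1.11 0.09 -3.32 0.15; 0.31 4.06 1.09 0.09 -3.32 0.15; 0.39 4.06 1.07 0.09 -3.32 0.15; 0.46 4.07 1.03 0.09 -3.32 0.15; 0.53 4.07 1 0.09 -3.32 0.15; 0.59 4.07 0.96 0.09 -3.32 0.15
W0 [0.5371 0.3239 0.1229]
W1 [0.5371 0.3239 0.0529]
W2 [0.5231 0.324  0.0529]
M [0.5226 0.324  0.0394]
W3 [0.5219 0.324  0.0268]
W4 [0.5304 0.3239 0.0265]
8 1.12 0 1.32 0 0 0; 1.12 0 1.32 0 0 0; 1.12 0 1.32 0 0 0; 1.12 0 1.32 0 0 0; 0.27 0 -0.22 0 0 0; 0.27 0 -0.22 0 0 0; 0.27 0 -0.22 0 0 0; 0.27 0 -0.22 0 0 0
8 0.23 0 0.25 0 5 0; 0.2 0 0.27 0 5 0; 0.18 0 0.29 0 5 0; 0.15 0 0.3 0 5 0; 0.12 0 0.29 0 5 0; 0.1 0 0.3 0 5 0; 0.07 0 0.31 0 5 0; 0.05 0 0.31 0 5 0
```

Call:
move_arm:
  commands: "0.83 3.59 -0.54 0.35 -3.33 1.97; 0.92 3.56 -0.61 0.35 -3.33 1.97; 1 3.52 -0.69 0.35 -3.33 1.97; 1.08 3.48 -0.77 0.35 -3.33 1.97; 1.15 3.44 -0.85 0.35 -3.33 1.97; 1.22 3.39 -0.94 0.35 -3.33 1.97; 0.24 4.06 1.11 0.09 -3.32 0.15; 0.31 4.06 1.09 0.09 -3.32 0.15; 0.39 4.06 1.07 0.09 -3.32 0.15; 0.46 4.07 1.03 0.09 -3.32 0.15; 0.53 4.07 1 0.09 -3.32 0.15; 0.59 4.07 0.96 0.09 -3.32 0.15; 0 0 0 0 0 0; 0 0 0 0 0 0; 0 0 0 0 0 0; 0 0 0 0 0 0"

```text
time_s: 48.48
position: [0.5383, 0.323, 0.1232]
eef_rot: [-3.141, 0.699, 3.131]
force: [1.0, 0.5, 0.1]
width: 0.0239
```

```bash
python3 - <<'E'
from h import *
d=shot('wrist','w18');x=hand(d);print(x,env.sense()['position'],env.sense()['eef_rot'])
W=way(1,(-.001,0,-.0085));plan([(*W['W1'],4)])
E
```

```text
(np.float64(9.020562075079397e-17), np.float64(-0.021999999999999624)) [0.53829184 0.32312155 0.1231144 ] [-3.1406368   0.69914434  3.13143337]
4 1.15 0.02 1.32 -0.02 0.01 0; 1.15 0.02 1.32 -0.02 0.01 0; 1.15 0.02 1.32 -0.02 0.01 0; 1.15 0.02 1.32 -0.02 0.01 0
```

Call:
move_arm:
  commands: "1.15 0 1.32 0 0 0; 1.15 0 1.32 0 0 0; 1.15 0 1.32 0 0 0; 1.15 0 1.32 0 0 0; 0 0 0 0 0 0; 0.27 0 -0.22 0 0 0; 0.27 0 -0.22 0 0 0; 0.27 0 -0.22 0 0 0; 0.27 0 -0.22 0 0 0; 0 0 0 0 0 0; 0 0 0 0 0 0"

```text
time_s: 49.9
position: [0.5233, 0.324, 0.053]
eef_rot: [-3.141, 0.7, 3.132]
force: [3.7, -1.1, 2.8]
width: 0.0238
```

Call:
move_arm:
  commands: "0.23 0 0.25 0 5 0; 0.2 0 0.27 0 5 0; 0.18 0 0.29 0 5 0; 0.15 0 0.3 0 5 0; 0.12 0 0.29 0 5 0; 0.1 0 0.3 0 5 0; 0.07 0 0.29 0 5 0; 0.05 0 0.29 0 5 0; 0 0 0 0 0 0; 0 0 0 0 0 0"

```text
time_s: 51.15
position: [0.5225, 0.324, 0.0266]
eef_rot: [-3.141, 0.001, 3.131]
force: [5.2, 0.7, -0.2]
width: 0.0242
```

Call:
move_arm:
  commands: "-0.2 0 0 0 0 0; -0.2 0 0 0 0 0; -0.2 0 0 0 0 0; -0.2 0 0 0 0 0; 0 0 0 0 0 0; 0 0 0 0 0 0"

```text
time_s: 51.9
position: [0.5294, 0.3238, 0.0267]
eef_rot: [-3.141, 0.0, 3.132]
force: [3.1, 2.0, -1.0]
width: 0.024
```

Call:
move_arm:
  commands: "-0.1 0 0 0 0 0; -0.1 0 0 0 0 0; 0 0 0 0 0 0; 0 0 0 0 0 0"

```text
time_s: 52.4
position: [0.5314, 0.3236, 0.0267]
eef_rot: [-3.14, 0.0, 3.132]
force: [1.2, 1.6, -1.1]
width: 0.0239
```

Call:
move_arm:
  commands: "0 0 0 0 0 0; 0 0 0 0 0 0; 0 0 0 0 0 0; 0 0 -3 0 0 0; 0 0 -4 0 0 0; 0 0 -4 0 0 0; 2 0 -2 0 0 0; 2 0 0 0 0 0; 0 0 0 0 0 0; 0 0 0 0 0 0"
  fingers: 0.15

```text
time_s: 53.65
position: [0.492, 0.3242, 0.1566]
eef_rot: [-3.14, 0.001, 3.132]
force: [-0.1, 0.2, 0.6]
width: 0.0365
```

```bash
python3 - <<'E'
from h import *
d=shot('wrist','w19');print([seated(d,b) for b in(1,2,3,4)]);print(env.sense()['position'])
cv2.imwrite('pics/c10.png',cv2.imread('pics/w19.png'))
plan([((.47,.0,.235),rot(np.pi),6),((.46,-.16,.2),rot(np.pi),4)])
E
```

```text
[(array([-17.25]), array([18.5]), np.int64(144)), (array([-17.]), array([18.5]), np.int64(143)), (array([-17.]), array([17.75]), np.int64(140)), (array([-17.]), array([17.75]), np.int64(140))]
[0.49206353 0.32418958 0.15647361]
10 0.31 -5.41 -1.3 -0.01 0.01 -0.1; 0.32 -5.41 -1.3 -0.01 0.01 -0.1; 0.33 -5.41 -1.3 -0.01 0.01 -0.1; 0.34 -5.41 -1.31 -0.01 0.01 -0.1; 0.35 -5.4 -1.31 -0.01 0.01 -0.1; 0.36 -5.4 -1.31 -0.01 0.01 -0.1; 0.25 -4 0.87 0 0 0; 0.25 -4 0.88 0 0 0; 0.25 -4 0.88 0 0 0; 0.25 -4 0.87 0 0 0
```

View pics/c10.png

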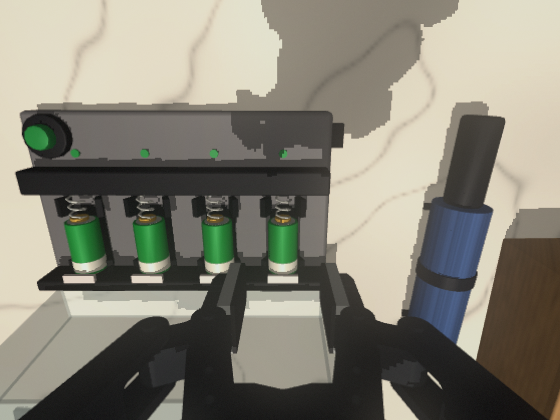

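```bash
python3 - <<'E'
from h import *
Q=rot(np.pi+.05);a=np.array((.5015,-.203,.10));b=np.array((.5015,-.203,.0085))
plan([((.47,.0,.19),rot(np.pi),6),(a,Q,4),(b,Q,3)])
T=rot(np.pi-.06);l=np.array((.5015,-.203,.14));dr=(np.array((.472,-.0005,.062)),T)
plan([((.475,-.0005,.135),T,4),(*dr,2)],start=(l,Q))
Q2=rot(np.pi-.62);plan([((.475,-.0005,.125),T,1),((.5065,-.1245,.1),Q2,4),((.5065,-.1245,.0085),Q2,3)],start=dr)
plan([((.52,-.0035,.135),T,4),((.52,-.0035,.062),T,2)],start=(np.array((.5065,-.1245,.14)),Q2))
E
```

```text
13 0.31 -5.41 -0.55 -0.01 0.01 -0.1; 0.32 -5.41 -0.55 -0.01 0.01 -0.1; 0.33 -5.41 -0.55 -0.01 0.01 -0.1; 0.34 -5.41 -0.56 -0.01 0.01 -0.1; 0.35 -5.4 -0.56 -0.01 0.01 -0.1; 0.36 -5.4 -0.56 -0.01 0.01 -0.1; -0.79 -5.08 2.25 0 0 -0.72; -0.72 -5.08 2.25 0 0 -0.72; -0.66 -5.09 2.25 0 0 -0.72; -0.6 -5.1 2.25 0 0 -0.72; 0 0 3.05 0 0 0; 0 0 3.05 0 0 0; 0 0 3.05 0 0 0
6 0.41 5.09 0.13 0 0 1.58; 0.55 5.08 0.13 0 0 1.58; 0.69 5.06 0.13 0 0 1.58; 0.83 5.04 0.13 0 0 1.58; 0.15 -0.01 3.65 0 0 0; 0.15 -0.01 3.65 0 0 0
8 -0.3 0.02 -6.3 0 0 0; -0.97 -3.05 0.63 0 0 8.02; -1.39 -2.88 0.62 0 0 8.02; -1.78 -2.66 0.62 0 0 8.02; -2.13 -2.39 0.63 0 0 8.02; 0 0 3.05 0 0 0; 0 0 3.05 0 0 0; 0 0 3.05 0 0 0
6 1.48 2.66 0.13 0 0 -8.02; 1.1 2.84 0.13 0 0 -8.02; 0.69 2.96 0.13 0 0 -8.02; 0.27 3.03 0.13 0 0 -8.02; 0 0 3.65 0 0 0; 0 0 3.65 0 0 0
```

Call:
move_arm:
  commands: "0.31 -5.41 -0.55 0 0 -0.1; 0.32 -5.41 -0.55 0 0 -0.1; 0.33 -5.41 -0.55 0 0 -0.1; 0.34 -5.41 -0.56 0 0 -0.1; 0.35 -5.4 -0.56 0 0 -0.1; 0.36 -5.4 -0.56 0 0 -0.1; -0.79 -5.08 2.25 0 0 -0.72; -0.72 -5.08 2.25 0 0 -0.72; -0.66 -5.09 2.25 0 0 -0.72; -0.6 -5.1 2.25 0 0 -0.72; 0 0 0 0 0 0; 0 0 3.05 0 0 0; 0 0 3.05 0 0 0; 0 0 3.05 0 0 0; 0 0 0 0 0 0; 0 0 0 0 0 0"
  fingers: 0

```text
time_s: 55.7
position: [0.502, -0.2032, 0.0102]
eef_rot: [-3.14, 0.001, -3.09]
force: [-0.3, -0.6, 0.5]
width: 0.0427
```

Call:
move_arm:
  commands: "0 0 0 0 0 0; 0 0 0 0 0 0; 0 0 0 0 0 0; 0 0 0 0 0 0; 0 0 -3 0 0 0; 0 0 -5 0 0 0; 0 0 -5 0 0 0; 0.41 5.09 0.13 0 0 1.58; 0.55 5.08 0.13 0 0 1.58; 0.69 5.06 0.13 0 0 1.58; 0.83 5.04 0.13 0 0 1.58; 0 0 0 0 0 0; 0 0 0 0 0 0"
  fingers: 1

```text
time_s: 57.32
position: [0.4749, -0.0006, 0.1343]
eef_rot: [-3.14, 0.002, 3.083]
force: [-0.1, -0.6, -0.6]
width: 0.024
```

Call:
move_arm:
  commands: "0.15 0 3.65 0 0 0; 0.15 0 3.55 0 0 0; 0 0 0 0 0 0; 0 0 0 0 0 0"

```text
time_s: 57.82
position: [0.4724, -0.0011, 0.0628]
eef_rot: [-3.14, 0.002, 3.081]
force: [0.0, 0.1, -0.8]
width: 0.0242
```

Call:
move_arm:
  commands: "0 0 0 0 0 0; 0 0 0 0 0 0; 0 0 0 0 0 0; -0.3 0 -6.2 0 0 0; 0 0 0 0 0 0"
  fingers: 0

```text
time_s: 58.45
position: [0.4767, -0.0007, 0.1272]
eef_rot: [-3.14, 0.007, 3.083]
force: [0.9, 0.8, -0.4]
width: 0.0427
```

```bash
python3 - <<'E'
from h import *
np.set_printoptions(precision=4,suppress=True)
d=shot('side','s5');w=shot('wrist','w20')
A,B=masks(d,'b');n,l,st,ce=cv2.connectedComponentsWithStats(B.astype(np.uint8))
print(env.sense()['position'])
T=rot(np.pi-.06);Q2=rot(np.pi-.62);p=np.array((.5065,-.1245,.1))
plan([(p,Q2,4),(p-[0,0,.0915],Q2,3)])
a=cv2.resize(cv2.imread('pics/s5.png')[150:275,270:405],None,fx=2.9,fy=2.9);b=cv2.imread('pics/w20.png')[:,100:500]
im=np.zeros((420,800,3),np.uint8);im[:a.shape[0],:a.shape[1]]=a;im[:,400:]=b;cv2.imwrite('pics/c11.png',im)
E
```

```text
[ 0.4748 -0.0005  0.124 ]
7 -0.97 -3.05 0.61 -0.01 0.03 8.03; -1.39 -2.88 0.6 -0.01 0.03 8.03; -1.78 -2.66 0.6 -0.01 0.03 8.03; -2.13 -2.39 0.6 -0.01 0.03 8.03; 0 0 3.05 0 0 0; 0 0 3.05 0 0 0; 0 0 3.05 0 0 0
```

View pics/c11.png

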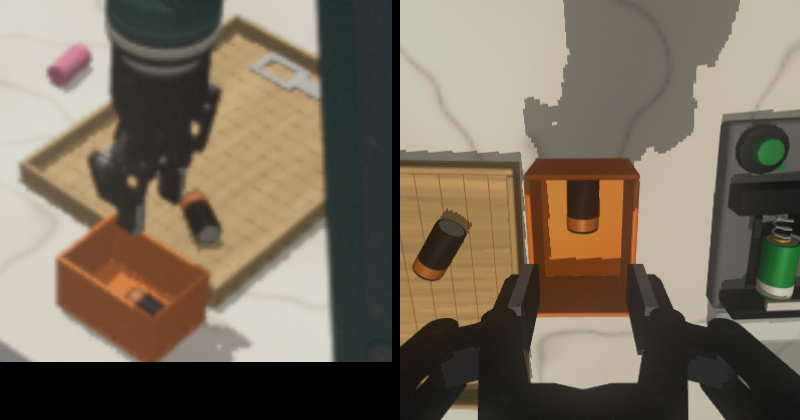

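Call:
move_arm:
  commands: "-0.97 -3.05 0.61 0 0 8.03; -1.39 -2.88 0.6 0 0 8.03; -1.78 -2.66 0.6 0 0 8.03; -2.13 -2.39 0.6 0 0 8.03; 0 0 0 0 0 0; 0 0 3.05 0 0 0; 0 0 3.05 0 0 0; 0 0 3.05 0 0 0; 0 0 0 0 0 0; 0 0 0 0 0 0"

```text
time_s: 59.8
position: [0.5058, -0.1239, 0.0082]
eef_rot: [-3.141, 0.0, 2.523]
force: [-0.6, 0.5, -0.0]
width: 0.0426
```

Call:
move_arm:
  commands: "0 0 0 0 0 0; 0 0 0 0 0 0; 0 0 0 0 0 0; 0 0 0 0 0 0; 0 0 -3 0 0 0; 0 0 -5 0 0 0; 0 0 -5 0 0 0; 1.48 2.66 0.13 0 0 -8.02; 1.1 2.84 0.13 0 0 -8.02; 0.69 2.96 0.13 0 0 -8.02; 0.27 3.03 0.13 0 0 -8.02; 0 0 0 0 0 0; 0 0 0 0 0 0"
  fingers: 1

```text
time_s: 61.42
position: [0.5196, -0.0038, 0.1331]
eef_rot: [-3.14, 0.001, 3.08]
force: [-0.1, 0.1, -1.1]
width: 0.024
```

Call:
move_arm:
  commands: "0 0 3.65 0 0 0; 0 0 3.5 0 0 0; 0 0 0 0 0 0; 0 0 0 0 0 0"

```text
time_s: 61.92
position: [0.5203, -0.0042, 0.0626]
eef_rot: [-3.14, 0.002, 3.08]
force: [1.0, 0.8, -0.5]
width: 0.0237
```

Call:
move_arm:
  commands: "0 0 0 0 0 0; 0 0 0 0 0 0; 0 0 0 0 0 0; 0 0 -6.2 0 0 0; 0 0 -6.2 0 0 0; 0 0 -6.2 0 0 0; 0 0 0 0 0 0; 0 0 0 0 0 0"
  fingers: 0

```text
time_s: 62.92
position: [0.5195, -0.0034, 0.2471]
eef_rot: [-3.141, 0.001, 3.082]
force: [-0.3, 0.1, -0.9]
width: 0.0429
```

```bash
python3 - <<'E'
from h import *
plan([((.625,.237,.26),rot(np.pi/2),10)])
E
```

```text
10 -0.91 2.46 -0.13 0 0.01 8.66; -0.53 2.57 -0.13 0 0.01 8.66; -0.14 2.62 -0.13 0 0.01 8.66; 0.26 2.61 -0.13 0 0.01 8.66; 0.65 2.54 -0.13 0 0.01 8.66; 1.03 2.42 -0.13 0 0.01 8.66; 1.38 2.23 -0.13 0 0.01 8.66; 1.7 2 -0.13 0 0.01 8.66; 1.98 1.72 -0.13 0 0.01 8.66; 2.22 1.41 -0.13 0 0.01 8.66
```

Call:
move_arm:
  commands: "-0.91 2.46 -0.13 0 0 8.66; -0.53 2.57 -0.13 0 0 8.66; -0.14 2.62 -0.13 0 0 8.66; 0.26 2.61 -0.13 0 0 8.66; 0.65 2.54 -0.13 0 0 8.66; 1.03 2.42 -0.13 0 0 8.66; 1.38 2.23 -0.13 0 0 8.66; 1.7 2 -0.13 0 0 8.66; 1.98 1.72 -0.13 0 0 8.66; 2.22 1.41 -0.13 0 0 8.66; 0 0 0 0 0 0; 0 0 0 0 0 0"

```text
time_s: 64.42
position: [0.6247, 0.2364, 0.2591]
eef_rot: [-3.14, 0.002, 1.572]
force: [0.1, 0.1, -0.4]
width: 0.0426
```

```bash
python3 - <<'E'
from h import *
d=shot('wrist','w21');s=shot('side','s6');c=shot('scene','c6');print(env.sense()['position'])
a=cv2.imread('pics/w21.png')[60:360,120:480]
b=cv2.resize(cv2.imread('pics/s6.png')[215:375,165:325],None,fx=2.4,fy=2.4,interpolation=cv2.INTER_CUBIC)
e=cv2.resize(cv2.imread('pics/c6.png')[195:285,310:430],None,fx=3,fy=3,interpolation=cv2.INTER_CUBIC)
im=np.zeros((600,780,3),np.uint8);im[:300,:360]=a;im[:384,370:754]=b;im[310:310+270,:360]=e;cv2.imwrite('pics/c12.png',im)
print(proj(d,chg(56+77.6,0,130)),proj(s,chg(56+77.6,0,130)),proj(c,chg(56+77.6,0,130)))
E
```

```text
[0.62490393 0.23615926 0.26010029]
[319.1278538  200.60246597] [196.13315257 244.39130009] [351.14377494 249.99768216]
```

View pics/c12.png

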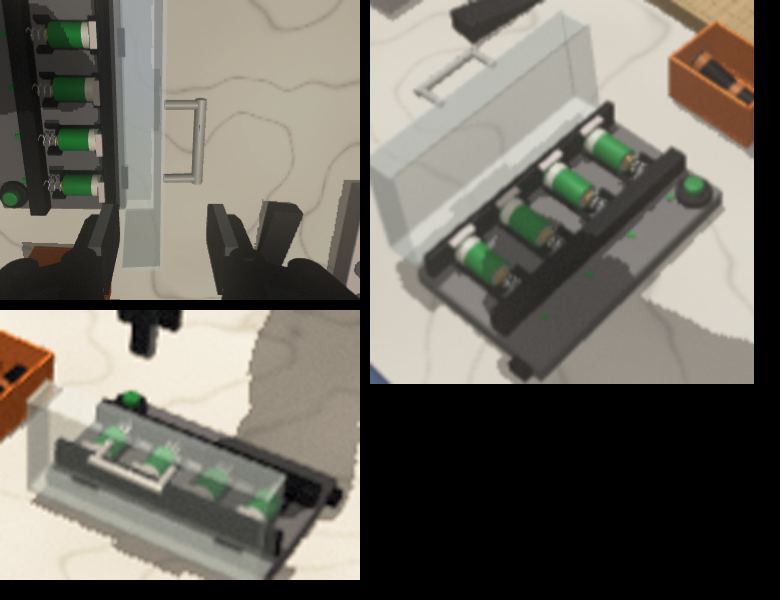

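```bash
python3 - <<'E'
from h import *
d,s,c=load('w21'),load('s6'),load('c6')
print(tri((d,(320.5,200.5)),(s,(200.4,247.5)),(c,(352.7,247.3))),tri((d,(320.5,200.5)),(c,(352.7,247.3))),tri((d,(320.5,200.5)),(s,(200.4,247.5))),chg(133.6,0,130))
E
```

```text
[0.64936706 0.23512505 0.13003532] [0.65591253 0.23929387 0.14129454] [0.65889512 0.22640932 0.10845164] [np.float64(0.6560933200556665), np.float64(0.23566402226655533), 0.13]
```

Call:
move_arm:
  commands: "0 3.25 0 0 0 0; 0 0 4 0 0 0; 0 0 4 0 0 0; 0 0 0 0 0 0; 0 0 0 0 0 0"
  fingers: 0.55

```text
time_s: 65.2
position: [0.6582, 0.2366, 0.1821]
eef_rot: [3.139, 0.001, 1.57]
force: [-0.1, 0.4, 0.3]
width: 0.0191
```

Call:
move_arm:
  commands: "0 0 2.2 0 0 0; 0 0 2.2 0 0 0; 0 0 2.2 0 0 0; 0 0 0 0 0 0; 0 0 0 0 0 0"

```text
time_s: 65.82
position: [0.6586, 0.2368, 0.1163]
eef_rot: [3.139, 0.001, 1.57]
force: [-0.3, 0.1, 0.3]
width: 0.0192
```

Call:
move_arm:
  commands: "0 0 0 0 0 0; 0 0 0 0 0 0; 0 0 0 0 0 0; 0 0 0 0 0 0; 0 0 0 0 0 0"
  fingers: 1

```text
time_s: 66.45
position: [0.6557, 0.2369, 0.1162]
eef_rot: [-3.14, 0.001, 1.571]
force: [-18.3, -0.5, 15.3]
width: 0.0078
```

```bash
python3 - <<'E'
import numpy as np
r=np.hypot(.069,.113);a0=np.arctan2(.069,-.113)
th=np.linspace(1.65,0,21);x=r*np.cos(a0-th);z=r*np.sin(a0-th)
print('; '.join(f'0 {dx*100:.2f} {-dz*100:.2f} 0 0 0' for dx,dz in zip(np.diff(x),np.diff(z))))
E
```

```text
0 -0.91 -0.60 0 0 0; 0 -0.96 -0.53 0 0 0; 0 -1.00 -0.45 0 0 0; 0 -1.03 -0.36 0 0 0; 0 -1.06 -0.28 0 0 0; 0 -1.08 -0.19 0 0 0; 0 -1.09 -0.10 0 0 0; 0 -1.09 -0.01 0 0 0; 0 -1.09 0.08 0 0 0; 0 -1.08 0.17 0 0 0; 0 -1.06 0.26 0 0 0; 0 -1.04 0.34 0 0 0; 0 -1.00 0.43 0 0 0; 0 -0.97 0.51 0 0 0; 0 -0.92 0.59 0 0 0; 0 -0.87 0.66 0 0 0; 0 -0.81 0.73 0 0 0; 0 -0.75 0.80 0 0 0; 0 -0.68 0.85 0 0 0; 0 -0.61 0.91 0 0 0
```

Call:
move_arm:
  commands: "0 -0.25 0 0 0 0; 0 -0.91 -0.60 0 0 0; 0 -0.96 -0.53 0 0 0; 0 -1.00 -0.45 0 0 0; 0 -1.03 -0.36 0 0 0; 0 -1.06 -0.28 0 0 0; 0 -1.08 -0.19 0 0 0; 0 0 0 0 0 0"

```text
time_s: 67.45
position: [0.5954, 0.2374, 0.1407]
eef_rot: [3.137, -0.001, 1.571]
force: [3.9, 3.1, 9.9]
width: 0.0071
```

Call:
move_arm:
  commands: "0 -1.09 -0.2 0 0 0; 0 -1.09 -0.05 0 0 0; 0 -1.09 0.08 0 0 0; 0 -1.08 0.17 0 0 0; 0 -1.06 0.26 0 0 0; 0 -1.04 0.34 0 0 0; 0 -1.00 0.43 0 0 0; 0 0 0 0 0 0"

```text
time_s: 68.45
position: [0.5188, 0.2373, 0.1289]
eef_rot: [-3.142, -0.0, 1.571]
force: [-4.8, 3.6, 9.1]
width: 0.0074
```

Call:
move_arm:
  commands: "0 -0.97 0.5 0 0 0; 0 -0.92 0.59 0 0 0; 0 -0.87 0.66 0 0 0; 0 -0.81 0.73 0 0 0; 0 -0.75 0.80 0 0 0; 0 -0.68 0.85 0 0 0; 0 -0.61 0.91 0 0 0; 0 0 0 0 0 0; 0 0 0 0 0 0"

```text
time_s: 69.58
position: [0.4649, 0.2366, 0.0772]
eef_rot: [3.14, 0.001, 1.57]
force: [4.8, 0.9, -2.5]
width: 0.0074
```

Call:
move_arm:
  commands: "0 0 0.15 0 0 0; 0 0 0.15 0 0 0; 0 0 0 0 0 0"

```text
time_s: 69.95
position: [0.4649, 0.2368, 0.0764]
eef_rot: [3.138, 0.001, 1.57]
force: [-7.5, -4.0, 38.9]
width: 0.0076
```

Call:
move_arm:
  commands: "0 0 -0.25 0 0 0; 0 0 0 0 0 0"

```text
time_s: 70.2
position: [0.4648, 0.2367, 0.077]
eef_rot: [3.14, 0.001, 1.57]
force: [5.4, -0.8, -2.8]
width: 0.0076
```

Call:
move_arm:
  commands: "0 0 0 0 0 0; 0 0 0 0 0 0; 0 0 0 0 0 0; 0 0 -3 0 0 0; 0 0 -5 0 0 0; 0 0 -4 0 0 0; 0 0 0 0 0 0; 0 0 0 0 0 0"
  fingers: 0.4

```text
time_s: 71.2
position: [0.4639, 0.2368, 0.1963]
eef_rot: [-3.141, 0.001, 1.57]
force: [0.2, -0.3, -0.6]
width: 0.0253
```

```bash
python3 - <<'E'
from h import *
d=shot('wrist','w22');print(env.sense()['position'])
# compare handle with start: predicted pixel if shut
print(proj(d,chg(-57,0,92)))
g=cv2.cvtColor(d['img'],cv2.COLOR_RGB2GRAY);u=proj(d,chg(-57,0,92)).round().astype(int);print(g[u[1],u[0]-16:u[0]+17])
p=chg(-85,-105,39);print(p)
plan([((p[0],p[1],.10),rot(np.pi),10),((p[0],p[1],.046),rot(np.pi),2)])
E
```

```text
[0.46365728 0.23672436 0.19594657]
[284.95501676 207.98249127]
[ 51  51  50  53  51  62 126 130 110  77  84  99 107 117 124 129 129 130
 124 111 100  81  87  87  87  88  87  87  88  88  87  85  94]
[np.float64(0.4364542674644959), np.float64(0.1328552357896543), 0.039]
12 -1.04 -0.27 0.96 -0.01 0 -9; -0.98 -0.43 0.96 -0.01 0 -9; -0.9 -0.58 0.96 -0.01 0 -9; -0.8 -0.71 0.96 -0.01 0 -9; -0.68 -0.83 0.96 -0.01 0 -9; -0.54 -0.93 0.96 -0.01 0 -9; -0.39 -1 0.96 -0.01 0 -9; -0.23 -1.05 0.96 -0.01 0 -9; -0.06 -1.07 0.96 -0.01 0 -9; 0.11 -1.07 0.96 -0.01 0 -9; 0 0 2.7 0 0 0; 0 0 2.7 0 0 0
```

Call:
move_arm:
  commands: "-1.04 -0.27 0.96 0 0 -9; -0.98 -0.43 0.96 0 0 -9; -0.9 -0.58 0.96 0 0 -9; -0.8 -0.71 0.96 0 0 -9; -0.68 -0.83 0.96 0 0 -9; -0.54 -0.93 0.96 0 0 -9; -0.39 -1 0.96 0 0 -9; -0.23 -1.05 0.96 0 0 -9; -0.06 -1.07 0.96 0 0 -9; 0.11 -1.07 0.96 0 0 -9; 0 0 2.7 0 0 0; 0 0 2.7 0 0 0; 0 0 0 0 0 0; 0 0 0 0 0 0"
  fingers: 1

```text
time_s: 73.0
position: [0.4369, 0.133, 0.0475]
eef_rot: [-3.141, 0.0, 3.141]
force: [0.1, -0.2, 0.7]
width: 0.0003
```

Call:
move_arm:
  commands: "0 0 0.5 0 0 0; 0 0 0.3 0 0 0; 0 0 0.3 0 0 0; 0 0 0.2 0 0 0; 0 0 0 0 0 0; 0 0 0 0 0 0"

```text
time_s: 73.75
position: [0.4372, 0.133, 0.0342]
eef_rot: [-3.141, 0.001, 3.141]
force: [1.0, 0.8, 5.0]
width: 0.0002
```

Call:
move_arm:
  commands: "0 0 0.08 0 0 0; 0 0 0 0 0 0; 0 0 0 0 0 0"

```text
time_s: 74.12
position: [0.4372, 0.133, 0.0338]
eef_rot: [-3.141, 0.001, 3.141]
force: [-2.9, 0.1, 15.5]
width: -0.0002
```

Call:
move_arm:
  commands: "0 0 -2 0 0 0; 0 0 -5 0 0 0; 0 0 -5 0 0 0; 3 -3 -4 0 0 0; 3 -5 0 0 0 0; 0 0 0 0 0 0; 0 0 0 0 0 0"

```text
time_s: 75.0
position: [0.3769, 0.0531, 0.1933]
eef_rot: [-3.141, 0.001, 3.14]
force: [-0.1, 0.1, -1.1]
width: 0.0001
```

```bash
python3 - <<'E'
from h import *
d=shot('side','s7');c=shot('scene','c7s');print(env.sense()['force'],env.sense()['position'])
b=cv2.resize(cv2.imread('pics/s7.png')[150:375,165:405],None,fx=2.2,fy=2.2,interpolation=cv2.INTER_CUBIC)
e=cv2.resize(cv2.imread('pics/c7s.png')[170:285,180:430],None,fx=1.05,fy=1.05,interpolation=cv2.INTER_CUBIC)
im=np.zeros((500,800,3),np.uint8);im[:b.shape[0],:b.shape[1]]=b;im[:e.shape[0],535:535+e.shape[1]]=e[:,:265];cv2.imwrite('pics/c13.png',im)
E
```

```text
[-0.75627135  1.02874743  1.04698695] [0.37711119 0.05370066 0.19309025]
```

View pics/c13.png

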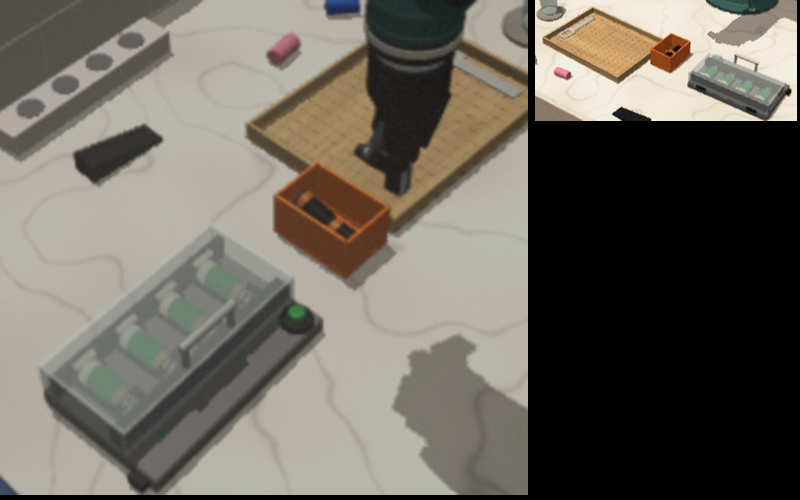

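```bash
python3 -c "
from station import env
print(env.sign_off(), env.sense()['time_s'])"
```

```text
the job is handed in; nothing more can be done
the job is handed in; nothing more can be done
```

I opened the cover and loaded all four green cells into bays 1–4. I then put both black cells in the tub, shut the cover, pressed the start button and handed the job in, after about 75 s on the robot's clock.

**Last checks**
- **Cells:** before shutting, the wrist camera put all four flat ends at charger x of about -17 mm, against -16 mm expected. That camera read the lip about 1.5–2 mm short too, so I take all four as seated. After shutting, the picture shows all four still in line.
- **Cover:** it stopped hard at 39 N and the handle bar was at its shut position.
- **Button:** it reached its end stop at 15.5 N, about 5 mm down, and looks up again in the last picture.
- **The rest:** both black cells are in the tub and the opener is in the tray. The arm stands clear with about zero force. I never went near the tumbler or the umbrella.

**What disagreed or went wrong**
- The first grip on the handle sat too high, so I regripped 7 mm lower.
- In bays 4 and 3 the cell rubbed on the bay floor while sliding home (38 N and 27 N). I raised it slightly both times and it slid in.
- In bays 1 and 2 the green/white edge of the cells showed about 0.75 mm farther back than in bays 3 and 4. I judged that harmless and did not check further.
- One green cell had been knocked about 3 cm in the tray before I reached for it, so I measured its place again.
- One in-hand fit of a cell failed; I used the flat rim instead.
- Triangulating the open handle from the fixed cameras was inconsistent by a few centimetres. I went by the wrist view and the known hinge geometry.

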